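# Lock a laboratory balance for transport and pack its hand tools

## Task

Get the balance ready for shipping: screw the three transport lock screws from the rack fully home, flange down, in a well of its own in the balance base (slots at the bottom of the well, then clockwise; any screw fits any well), feeling for the start of the thread so that none is cross-threaded. Also lay every hand tool from the bench flat on the floor of its own tray compartment, handle in the narrow neck, and leave the bottle, beaker and jar alone.

Things in the scene. Friction and masses are not known exactly. Their poses are not given: they have to be found in the camera images.
- balance: White base of a laboratory balance, fixed to the bench, 200 (x) x 230 (y) x 90 mm tall, pan and draught shield off. Origin at the centre of its underside, z up. Three wells go down from its flat top, each 34 mm in diameter in a dark collar, 120 mm or more apart, with a coarse two-start right-hand thread round an open 19 mm bore at the bottom. All three wells are alike.
- well0 (a point): Centre of a well's mouth in the balance's top face; axes as balance. The thread lies 63 to 78 mm down. Its two starts are slots along the balance's +x and -x (dark marks beside the collar show the line); each takes a screw's lug within about 8 degrees either side of that line. Anticlockwise from a slot there is a wall below.
- well1 (a point): Centre of a well's mouth in the balance's top face; axes as balance. A screw standing on top of the thread has its origin 72 to 77 mm below the mouth and is not started: turn it until it drops. Dropped into the slots, its origin is about 81.5 mm below the mouth.
- well2 (a point): Centre of a well's mouth in the balance's top face; axes as balance. From the slots, a turn of 70 to 80 degrees clockwise seen from above (stop at about 83) runs a screw down 4.5 mm more, over degrees 12 to 66: lower it as it turns. Home, its origin is about 86 mm below the mouth and its wing lies nearly along the balance's y.
- rack: Grey block fixed to the bench, 60 (x) x 210 (y) x 90 mm tall, with three 34 mm through holes at y -70, 0 and 70 mm, in which the lock screws hang upright by their flanges. Origin at the centre of its underside.
- screw0: Transport lock screw, 133 mm long, 170 g, upright in the rack, turned any way. Origin: centre of its foot, z up. 12 mm pilot tip (z 0-8 mm), 16 mm stem, 44 mm flange disc (z 86-92 mm); two lugs 5 mm thick (z 8-13 mm) reach 14.5 mm out along +x and -x. Flat wing head z 99-133 mm, 36 mm long along x, 12 mm thick along y. Same after half a turn.
- screw1: Lock screw, same as screw0. Fully home in a well, its flange rests on the balance's top.
- screw2: Lock screw, same as screw0.
- tray: Grey tray fixed to the bench, 140 (x) x 142 (y) mm outside, walls 14 mm high, floor 4 mm thick. Three compartments side by side in y, each 132 mm long and 42 mm wide; at the -x end a neck 44 mm long in each is only 25 mm wide, so a tool lies flat only with its handle in the neck and its head to +x. Origin at the centre of its underside.
- bay0 (a point): Centre of the floor of compartment 0 (top of the floor, 4 mm above the bench; y = 46 mm from the tray's centre); axes as tray. A tool in place has its origin here, within about 5 mm, and the tray's yaw.
- bay1 (a point): Centre of the floor of compartment 1 (top of the floor, 4 mm above the bench; y = 0 mm from the tray's centre); axes as tray. A tool in place has its origin here, within about 5 mm, and the tray's yaw.
- bay2 (a point): Centre of the floor of compartment 2 (top of the floor, 4 mm above the bench; y = -46 mm from the tray's centre); axes as tray. A tool in place has its origin here, within about 5 mm, and the tray's yaw.
- spatula: Balance spatula: origin at the centre of its underside, x along the tool to its head end, z up. 120 mm long (x -60 to 60), 70 g: wooden handle x -60 to 6, 15 mm wide, 20 mm tall; flat steel head 4 mm thick, level with the underside. Lies flat on the bench, head either way. May be absent (None at the start). Head: rectangular blade 56 x 34 mm.
- fork: Pan-lifting fork: origin at the centre of its underside, x along the tool to its head end, z up. 120 mm long (x -60 to 60), 70 g: wooden handle x -60 to 6, 15 mm wide, 20 mm tall; flat steel head 4 mm thick, level with the underside. Lies flat on the bench, head either way. May be absent (None at the start). Head: 34 mm wide, two prongs.
- scraper: T-shaped scraper: origin at the centre of its underside, x along the tool to its head end, z up. 120 mm long (x -60 to 60), 70 g: wooden handle x -60 to 6, 15 mm wide, 20 mm tall; flat steel head 4 mm thick, level with the underside. Lies flat on the bench, head either way. May be absent (None at the start). Head: cross-piece 34 mm wide.
- spatula_tip (a point): Middle of the tool's front end, 60 mm ahead of its origin.
- fork_tip (a point): Middle of the tool's front end, 60 mm ahead of its origin.
- scraper_tip (a point): Middle of the tool's front end, 60 mm ahead of its origin.
- bottle: Bystander: white plastic bottle, 66 mm in diameter, 160 mm tall; origin under its centre.
- beaker: Bystander: glass beaker, 72 mm in diameter, 90 mm tall; origin under its centre.
- jar: Bystander: amber glass jar, 72 mm in diameter, 120 mm tall; origin under its centre.
Mind the look-alikes: they are no part of the job. What is shaped like the screw0 but blue or orange is not meant. Leave any purple or yellow look-alike of the screw1 alone.

How it is judged:
By the outcome, as a careful person would: the job done as asked, in the order asked, and still so for the second after the job is handed in, with the robot touching nothing.
Of spatula, fork, scraper only 2 to 3 are there at a start; the rules pass over those that are not, and their reading is None.
At some moment in a run one of spatula, fork, scraper may be knocked a few centimetres aside while the robot is not near it.
It also fails if it takes over 192 s, if anything falls off the work surface, if the arm or the gripper's body presses on something with over 40 N, if the wrist force passes 120 N, or if a joint passes its speed limit or range.

## Robot

A 6-joint arm with a two-finger parallel gripper is mounted at the origin on the work surface. World frame = base frame: x ahead of the robot, y to its left, z up, the work surface at z = 0. Lengths are in m, angles in rad, forces in N, time in s.
With the tool pointing down it reaches from about 0.35 to 0.975 m from the base axis. Payload 4.9 kg.
Tool frame: the origin (TCP) lies at the very end of the fingers, on their centre line; the grasp point (between the pads) lies 19 mm behind it; z points along the fingers, y is the direction in which the jaws open and shut (so a half turn about z gives the same grasp; the last joint's range is limited). The gripper opens to 85 mm and grips with 20 to 120 N. Pads are 22 mm wide; open, the fingers measure 114 mm over their backs; the gripper's body (76 mm by 85 mm) begins 54 mm behind the grasp point. The pads swing forward as they close: fully open they stand 13 mm farther back than shut.
Start: joints at [1.057, 0.053, 1.613, -0, 1.476, -0.119], TCP at [0.24, 0.577, 0.231] pointing down, gripper open.
Joint ranges: [-3.01, 3.01], [-1.01, 2.22], [0.06, 2.58], [-1.02, 4.17], [0.09, 2.62], [-3.14, 3.14]. Speed limits (rad/s): [2.57, 2.57, 3.14, 3.14, 3.14, 3.14].

## Interface

Orientations are given as a rotation vector (axis times angle).
In Python, from cell import robot gives the robot as it stands. The module is installed in compiled form; this text tells all that it offers.
- The arm moves only by the tool send_rows, never from a script. Its argument "commands" is a list of rows, each an object with "twist": the turn, a rotation vector about the tool's x, y, z in rad, a list of three; "translation": the shift along the tool's x, y, z in m, a list of three; "fingers": the finger opening in m, from 0 to 0.0854. In form: [{"twist": [wx, wy, wz], "translation": [tx, ty, tz], "fingers": fingers}, ...]. A call has 1 to 10 rows; each row shifts and turns the commanded pose from where the row before left it, along the tool's axes as they then stand; what a row does not reach is not made up. A row lasts 1/8 s, in which the tool goes at most 62.5 mm and 10.7 degrees, less where a joint would pass 70% of its speed; a pose out of reach is approached as far as the arm can. A call with a gripper value outside its range is refused whole. The fingers move at their own pace and stop on an object; "newtons" is the grip in N (left out, the last holds). Time passes only in rows, so rows that do not move let the fingers close. It gives the time, the measured TCP pose, the force and the opening at its end, in the units of the state.
- robot.get_obs(): the state, without advancing time (a new reading comes with each control period).
- robot.snapshot(name): name is "side" or "top"; returns (picture, depth): 400x640x3 uint8, red, green, blue; 400x640 float32, m along the optical axis (not along the pixel's ray), 0 where there is no reading.
- robot.calibration(name): a dict with "vfov" (degrees; the focal length in pixels is half the picture's height over the tangent of half this angle, whatever the lens; pixels are square), "cx", "cy" (the principal point, pixels), "position" and "attitude" of the camera in the world. Camera axes: x right, y up, looking along -z (the intrinsics and any distortion apply to the point x, -y, -z); pixel columns grow to the right and rows downward; lengths in m; the calibration is good to about 2 mm. A picture is of the moment at which its call begins. calibration takes no time and is no camera call.
- robot.finish_job(): hands the job in, once; it reports no verdict.
The state is a dict: "t": time; "joints": joint angles; "joint_velocities": joint speeds; "joint_torque": joint torques, N m; "tool_pos": TCP position; "eef_rot": TCP orientation; "contact_force": force on the tool from outside, world axes, zero at the start; "ft_torque": the same for the moment, N m; "finger_gap": finger opening in m.
Only numpy, scipy, OpenCV 4.12 (cv2) and the standard library are available. Lean on these libraries where they do the work, as an engineer would, in place of code of your own. Each camera call takes 0.05 s, during which the arm holds its last target. There are 200 camera calls.

## Working session

There is one attempt and no reset: what is moved stays moved. The work goes in short steps, Python scripts to look and compute and a tool call to move; the robot and the scene stay as the last step left them, time stands still between calls to the robot, and variables do not carry over. Pictures are saved under pics/ and viewed, about 12 in all and at most 16, crops included, and the job is handed in when it is done.

Besides the shell and the picture viewer there is one more tool, called after "Request:" by a JSON object that holds its "fn" and its "kwargs". send_rows: Moves the arm, as the interface text tells. Its arguments: {"type":"object","properties":{"commands":{"type":"array","items":{"type":"object","properties":{"twist":{"type":"array","items":{"type":"number"}},"translation":{"type":"array","items":{"type":"number"}},"fingers":{"type":"number"}}}},"newtons":{"type":"number"}},"required":["commands"]}

```bash
mkdir -p pics; cat > h.py <<'E'
import numpy as np, cv2
from cell import robot
from scipy.spatial.transform import Rotation as R
def cal(n):
    c=robot.calibration(n); f=200/np.tan(np.radians(c['vfov'])/2); return c,f
def snap(n,name):
    p,d=robot.snapshot(n); cv2.imwrite(f'pics/{name}.png',p[:,:,::-1]); np.save(f'pics/{name}.npy',d); return p,d
E
python3 - <<'E'
from h import *
for n in('top','side'):
    print(robot.calibration(n)); p,d=snap(n,n+'0'); print(d.min(),d.max())
print(robot.get_obs())
E
```

```text
{'vfov': 52.53348951668937, 'cx': 316.43989268219616, 'cy': 202.00316812519605, 'position': array([0.41582265, 0.06996237, 1.21136162]), 'attitude': array([ 0.13165156, -0.10071255, -1.59705476])}
0.0 2.1931632
{'vfov': 57.94754948682939, 'cx': 318.52728221706883, 'cy': 203.53552255489927, 'position': array([ 0.13015243, -0.61399004,  0.54160248]), 'attitude': array([ 1.04919591, -0.3001145 , -0.48374512])}
0.0 3.683463
{'t': 0.1, 'joints': array([ 1.05699638e+00,  5.33270612e-02,  1.61417425e+00, -2.00387773e-05,
        1.47597941e+00, -1.19036102e-01]), 'joint_velocities': array([-0.00082903, -0.00205027, -0.00193306, -0.00034593,  0.00040116,
       -0.00096806]), 'joint_torque': array([ 8.37373682e-04, -3.94901669e+01, -3.71365249e+01, -1.34460652e-04,
        3.80338155e-03,  1.66281410e-05]), 'tool_pos': array([0.24011424, 0.57642235, 0.230153  ]), 'eef_rot': array([-6.15960306e-01, -3.08003529e+00,  2.82777872e-03]), 'contact_force': array([-0.08590255, -0.0302299 , -0.57025372]), 'ft_torque': array([0.01641726, 0.01408319, 0.00461299]), 'finger_gap': 0.08544409692228887}
```

View pics/top0.png

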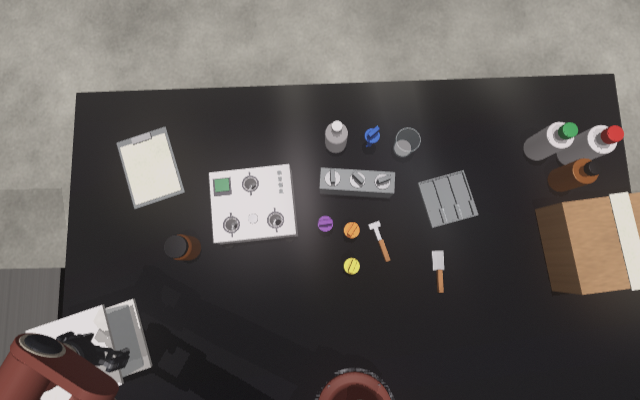

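View pics/side0.png

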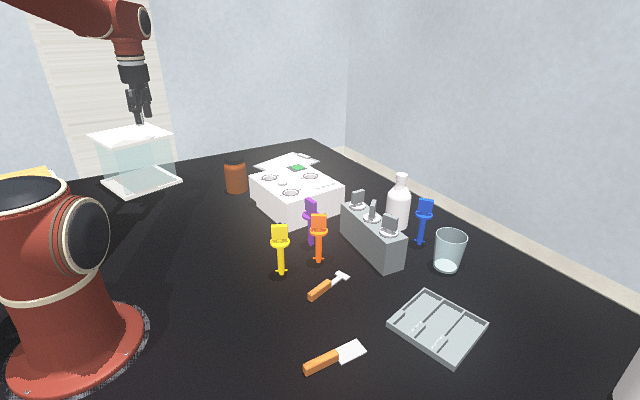

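```bash
cat >> h.py <<'E'
def P(n,uv,z):  # pixels -> world on plane z
    c,f=cal(n); uv=np.atleast_2d(np.asarray(uv,float))
    r=np.c_[(uv[:,0]-c['cx'])/f,-(uv[:,1]-c['cy'])/f,-np.ones(len(uv))]@R.from_rotvec(c['attitude']).as_matrix().T
    return c['position']+r*((z-c['position'][2])/r[:,2])[:,None]
def pix(n,X):
    c,f=cal(n); q=(np.atleast_2d(X)-c['position'])@R.from_rotvec(c['attitude']).as_matrix()
    return np.c_[c['cx']-f*q[:,0]/q[:,2],c['cy']+f*q[:,1]/q[:,2]]
def cloud(n,d):
    c,f=cal(n); v,u=np.mgrid[:400,:640]
    q=np.stack([(u-c['cx'])/f*d,-(v-c['cy'])/f*d,-d],-1)
    W=q@R.from_rotvec(c['attitude']).as_matrix().T+c['position']; W[d==0]=np.nan; return W
def crop(name,x,y,w,h,k):
    im=cv2.imread(f'pics/{name}.png')[y:y+h,x:x+w]; cv2.imwrite(f'pics/{name}_c{x}.png',cv2.resize(im,None,fx=k,fy=k,interpolation=cv2.INTER_CUBIC))
E
python3 - <<'E'
from h import *
crop('top0',200,115,150,130,5); crop('top0',310,155,180,140,4.4)
d=np.load('pics/top0.npy'); W=cloud('top',d)
for p in [(253,218),(230,172),(332,190),(150,200),(452,200),(380,300),(300,300),(459,186)]: print(p,W[p[1],p[0]].round(4))
E
```

```text
(253, 218) [0.5422 0.2668 0.0967]
(230, 172) [0.6758 0.3323 0.0925]
(332, 190) [0.6171 0.0448 0.0796]
(150, 200) [0.617  0.5964 0.0058]
(452, 200) [ 0.5888 -0.3144  0.0045]
(380, 300) [ 0.3027 -0.0849  0.005 ]
(300, 300) [0.3086 0.1471 0.0034]
(459, 186) [ 0.6315 -0.3403 -0.0007]
```

View pics/top0_c200.png

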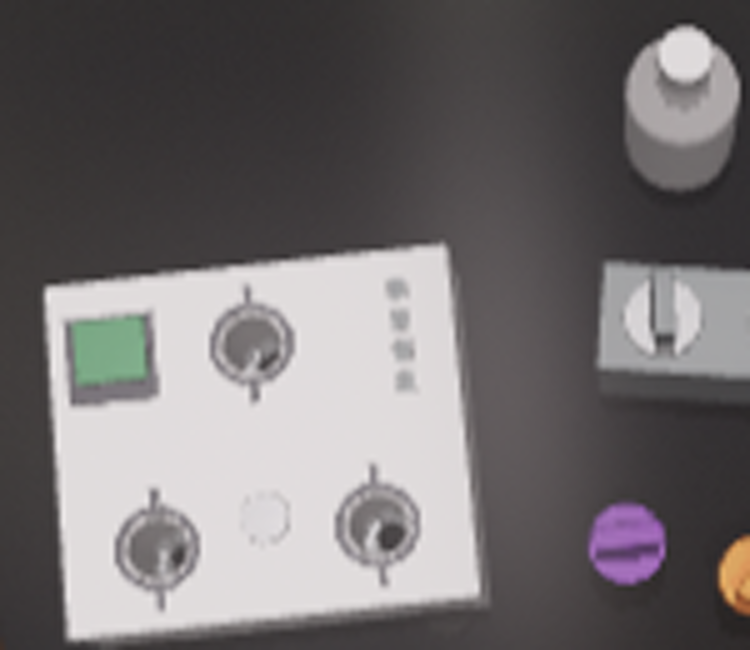

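View pics/top0_c310.png

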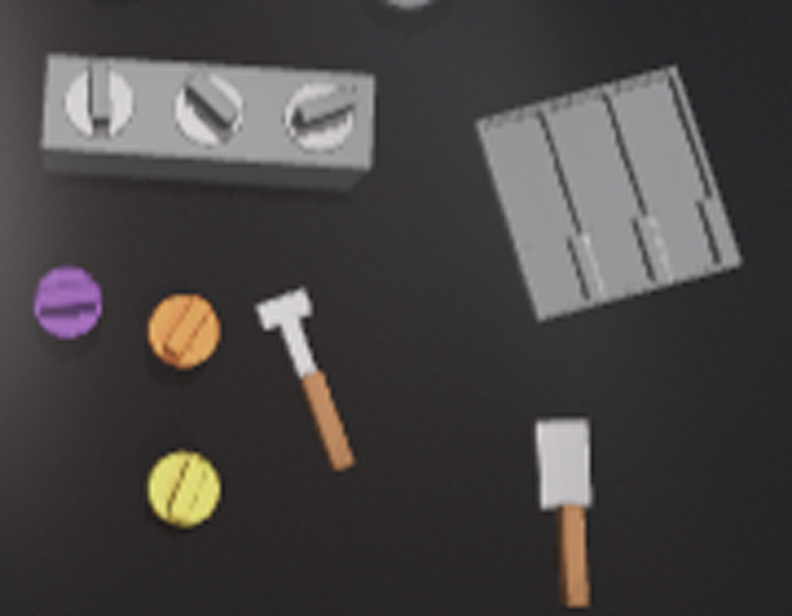

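```bash
cat > m1.py <<'E'
from h import *
im=cv2.imread('pics/top0.png'); hsv=cv2.cvtColor(im,cv2.COLOR_BGR2HSV); d=np.load('pics/top0.npy')
def big(m,x,y,w,h,rect=True):
    M=np.zeros_like(m);M[y:y+h,x:x+w]=m[y:y+h,x:x+w]
    cs,_=cv2.findContours(M,cv2.RETR_EXTERNAL,cv2.CHAIN_APPROX_NONE); return max(cs,key=cv2.contourArea)
def rect(c,z):
    w=P('top',c[:,0],z)[:,:2]; r=cv2.minAreaRect((w*1000).astype(np.float32)); return r
# balance
m=((hsv[...,2]>170)&(hsv[...,1]<60)).astype(np.uint8)*255
cb=big(m,195,150,120,105); print('balance',rect(cb,.09))
F=np.zeros_like(m); cv2.drawContours(F,[cb],-1,255,-1)
dk=((F>0)&(hsv[...,2]<165)&(hsv[...,1]<70)).astype(np.uint8)*255
cs,_=cv2.findContours(dk,cv2.RETR_EXTERNAL,cv2.CHAIN_APPROX_NONE)
for c in cs:
    if cv2.contourArea(c)>100:
        h=P('top',c[:,0],.09)[:,:2]*1000; (x,y),r=cv2.minEnclosingCircle(h.astype(np.float32))
        M=cv2.moments(c); cen=P('top',[(M['m10']/M['m00'],M['m01']/M['m00'])],.09)[0]*1000
        far=h[np.hypot(*(h-cen[:2]).T).argsort()[-2:]]
        # ends of the mark line
        D=h-cen[:2]; e=[h[i] for i in (h[:,0].argmax(),h[:,0].argmin())]
        print('well',cen[:2].round(1),'r',r,'area',cv2.contourArea(c),'marks',np.round(e,1),'ang',np.degrees(np.arctan2(*(e[0]-e[1])[::-1])),'mid',(e[0]+e[1])/2)
# rack
g=((hsv[...,2]>85)).astype(np.uint8)*255
cr=big(g,315,164,85,30); print('rackraw',rect(cr,.09))
# screws: flange
fl=((hsv[...,2]>185)&(hsv[...,1]<40)).astype(np.uint8)*255
for x0 in(322,347,372):
    c=big(fl,x0,165,27,30)
    allc=[k for k in cv2.findContours(fl[165:195,x0:x0+27],cv2.RETR_EXTERNAL,cv2.CHAIN_APPROX_NONE)[0]]
    pts=np.vstack([k[:,0] for k in allc])+[x0,165]; w=P('top',pts,.096)*1000
    print('flange',cv2.minEnclosingCircle(w[:,:2].astype(np.float32)))
# tray
ct=big(((hsv[...,2]>85)&(hsv[...,1]<60)).astype(np.uint8)*255,410,160,80,75); print('tray',rect(ct,.014))
# tools
wood=((hsv[...,0]<20)&(hsv[...,1]>90)&(hsv[...,2]>90)).astype(np.uint8)*255
steel=((hsv[...,2]>150)&(hsv[...,1]<60)).astype(np.uint8)*255
for n,b in(('scraper',(365,215,30,50)),('spatula',(425,245,25,50))):
    print(n,'wood',rect(big(wood,*b),.015),'steel',rect(big(steel,*b),.004))
E
python3 m1.py
```

```text
balance ((586.7718505859375, 271.84814453125), (201.33554077148438, 230.03558349609375), 4.425681114196777)
well [526.8 330.2] r 32.37766647338867 area 194.5 marks [[559.  332.5]
 [494.5 326.7]] ang 5.141357838050237 mid [526.76215714 329.5855459 ]
well [538.6 206.1] r 32.36069869995117 area 166.0 marks [[569.3 208.9]
 [504.8 204.1]] ang 4.213957817995036 mid [537.05822841 206.49053217]
well [641.3 276.4] r 31.88408088684082 area 193.0 marks [[674.6 278.7]
 [611.1 273.3]] ang 4.889716395864732 mid [642.86875042 275.99269869]
rackraw ((642.1033325195312, -25.07660675048828), (210.8753204345703, 66.93982696533203), 85.6890640258789)
flange ((648.5315551757812, 43.02157211303711), 21.453107833862305)
flange ((641.9014892578125, -26.301748275756836), 21.52025604248047)
flange ((636.0172729492188, -95.69317626953125), 21.02243995666504)
tray ((593.2942504882812, -298.58843994140625), (142.28994750976562, 143.65377807617188), 13.73949909210205)
scraper wood ((445.0645446777344, -102.73267364501953), (65.60505676269531, 15.046164512634277), 17.2526798248291) steel ((503.6687927246094, -79.7216567993164), (56.377262115478516, 31.361282348632812), 4.2033610343933105)
spatula wood ((352.6886291503906, -259.3316345214844), (14.81023120880127, 62.5158576965332), 89.3157958984375) steel ((412.6263427734375, -259.410400390625), (32.60041046142578, 52.241939544677734), 88.3691177368164)
```

```bash
cat > m2.py <<'E'
from h import *
from scipy.optimize import least_squares
est=np.array([[.5268,.3302],[.538,.2063],[.642,.2762]])
def wells(n,name):
    g=cv2.imread(f'pics/{name}.png',0).astype(np.float32)
    for e in est:
        c=e.copy()
        for it in range(4):
            pts=[]
            for a in np.radians(np.arange(0,360,5)):
                if abs((np.degrees(a)-4.6+90)%180-90)<25: continue
                r=np.arange(.017,.030,.0004); X=np.c_[c[0]+r*np.cos(a),c[1]+r*np.sin(a),0*r+.09]
                q=pix(n,X).astype(np.float32); v=cv2.remap(g,q[:,0][None],q[:,1][None],cv2.INTER_LINEAR)[0]
                gr=np.gradient(cv2.GaussianBlur(v[None],(0,0),2)[0]); k=gr[3:-3].argmax()+3; pts.append(X[k,:2])
            pts=np.array(pts); s=least_squares(lambda p:np.hypot(*(pts-p[:2]).T)-p[2],[*c,.022],loss='soft_l1',f_scale=.001); c=s.x[:2]
        print(n,'well',(s.x*1000).round(2),'rms',(np.std(s.fun)*1e3).round(2))
wells('top','top0'); wells('side','side0')
d=np.load('pics/top0.npy'); W=cloud('top',d)
for s in [(.6485,.043),(.6419,-.0263),(.636,-.0957)]:
    m=(np.hypot(W[...,0]-s[0],W[...,1]-s[1])<.026)&(W[...,2]>.122)
    p=W[m]*1000; r=cv2.minAreaRect(p[:,:2].astype(np.float32)); C=np.cov(p[:,:2].T); w,V=np.linalg.eigh(C); a=np.degrees(np.arctan2(V[1,1],V[0,1]))%180
    print('wing',len(p),p.mean(0).round(1),'rect',r,'pca',a.round(1),np.sqrt(w).round(1))
p=cv2.imread('pics/top0.png')
for n,(x,y) in dict(purple=(325,224),orange=(351,230),yellow=(351,266),blue=(372,135),bottle=(336,137),beaker=(407,141),jar=(176,246)).items(): print(n,W[y,x].round(3))
print(R.from_rotvec(robot.get_obs()['eef_rot']).as_matrix().round(3))
crop('side0',330,170,100,110,6)
E
python3 m2.py
```

```text
top well [527.47 329.75  23.89] rms 0.38
top well [536.75 206.29  23.95] rms 0.4
top well [641.75 276.34  24.01] rms 0.43
side well [526.89 329.67  24.67] rms 1.75
side well [535.97 205.84  23.86] rms 1.28
side well [641.52 276.98  23.87] rms 1.62
wing 62 [646.9  44.1 135.6] rect ((646.8840942382812, 44.725608825683594), (10.925762176513672, 35.902278900146484), 88.02265930175781) pca 1.0 [ 3.4 11.3]
wing 76 [639.4 -25.3 134.9] rect ((640.1387939453125, -25.559852600097656), (35.883338928222656, 12.095609664916992), 41.974788665771484) pca 43.1 [ 3.8 10.6]
wing 69 [632.8 -94.5 135.2] rect ((633.6802978515625, -94.98902130126953), (12.426595687866211, 36.077064514160156), 16.732816696166992) pca 108.8 [ 3.7 10.9]
purple [0.516 0.068 0.134]
orange [ 0.498 -0.001  0.132]
yellow [0.404 0.003 0.131]
blue [ 0.757 -0.069  0.134]
bottle [0.759 0.03  0.122]
beaker [ 0.775 -0.191  0.007]
jar [0.47  0.47  0.124]
[[-0.923  0.385 -0.001]
 [ 0.385  0.923 -0.002]
 [ 0.    -0.002 -1.   ]]
```

View pics/side0_c330.png

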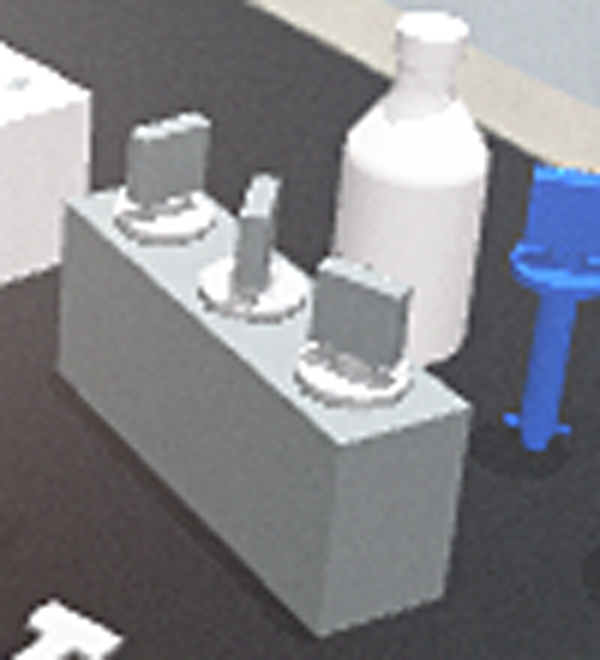

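Request:
{"fn": "send_rows", "kwargs": {"commands": [{"twist": [0,0,-0.131],"translation": [0,0,0],"fingers": 0.05},{"twist": [0,0,-0.131],"translation": [0,0,0],"fingers": 0.05},{"twist": [0,0,-0.132],"translation": [0,0,0],"fingers": 0.05}], "newtons": 60}}

```text
t: 0.48
tool_pos: [0.2402, 0.5766, 0.2305]
eef_rot: [0.006, -3.141, 0.002]
contact_force: [-0.2, 0.3, -0.2]
finger_gap: 0.0502
```

Request:
{"fn": "send_rows", "kwargs": {"commands": [{"twist": [0,0,0],"translation": [-0.034,-0.0444,0],"fingers": 0.05},{"twist": [0,0,0],"translation": [-0.034,-0.0444,0],"fingers": 0.05},{"twist": [0,0,0],"translation": [-0.034,-0.0444,0],"fingers": 0.05},{"twist": [0,0,0],"translation": [-0.034,-0.0444,0],"fingers": 0.05},{"twist": [0,0,0],"translation": [-0.034,-0.0444,0],"fingers": 0.05},{"twist": [0,0,0],"translation": [-0.034,-0.0444,0],"fingers": 0.05}]}}

```text
t: 1.23
tool_pos: [0.4448, 0.3087, 0.2309]
eef_rot: [-0.001, -3.141, 0.0]
contact_force: [0.5, 0.7, -0.4]
finger_gap: 0.0498
```

Request:
{"fn": "send_rows", "kwargs": {"commands": [{"twist": [0,0,0],"translation": [-0.034,-0.0444,0],"fingers": 0.05},{"twist": [0,0,0],"translation": [-0.034,-0.0444,0],"fingers": 0.05},{"twist": [0,0,0],"translation": [-0.034,-0.0444,0],"fingers": 0.05},{"twist": [0,0,0],"translation": [-0.034,-0.0444,0],"fingers": 0.05},{"twist": [0,0,0],"translation": [-0.034,-0.0444,0],"fingers": 0.05},{"twist": [0,0,0],"translation": [-0.034,-0.0444,0],"fingers": 0.05},{"twist": [0,0,0],"translation": [0,0,0],"fingers": 0.05},{"twist": [0,0,0],"translation": [0,0,0],"fingers": 0.05}]}}

```text
t: 2.22
tool_pos: [0.6475, 0.0439, 0.2305]
eef_rot: [-0.002, -3.14, -0.001]
contact_force: [0.6, 0.2, -0.1]
finger_gap: 0.0503
```

```bash
cat >> h.py <<'E'
def st():
    o=robot.get_obs(); M=R.from_rotvec(o['eef_rot']).as_matrix(); psi=np.degrees(np.arctan2(-M[0,1],M[1,1]))
    print('t',round(o['t'],2),'pos',(o['tool_pos']*1000).round(1),'psi',psi.round(2),'tilt',M[:2,2].round(4),'gap',round(o['finger_gap']*1000,1),'F',o['contact_force'].round(1),'T',o['ft_torque'].round(2),'q6',o['joints'][5].round(2)); return o,M,psi
def to(x,y,z,psi=None):
    o,M,p=st(); d=np.array([x,y,z])-o['tool_pos']; print('tool-frame d (mm)',(M.T@d*1000).round(1),'len',(np.linalg.norm(d)*1000).round(1),'twist z', None if psi is None else -np.radians((psi-p+180)%360-180).round(4))
E
python3 -c "
from h import *
to(.648,.0438,.106,0)"
```

```text
t 2.23 pos [647.5  43.9 230.5] psi -0.07 tilt [-0.0016  0.0005] gap 50.3 F [ 0.6  0.2 -0.1] T [-0.    0.04  0.04] q6 -1.62
tool-frame d (mm) [ -0.7  -0.2 124.5] len 124.5 twist z -0.0012
```

Request:
{"fn": "send_rows", "kwargs": {"commands": [{"twist": [0,0,0],"translation": [0,0,0.04],"fingers": 0.05},{"twist": [0,0,0],"translation": [0,0,0.04],"fingers": 0.05},{"twist": [0,0,0],"translation": [0,0,0.03],"fingers": 0.05},{"twist": [0,0,0],"translation": [0,0,0.0145],"fingers": 0.05},{"twist": [0,0,0],"translation": [0,0,0],"fingers": 0.0},{"twist": [0,0,0],"translation": [0,0,0],"fingers": 0.0},{"twist": [0,0,0],"translation": [0,0,0],"fingers": 0.0},{"twist": [0,0,0],"translation": [0,0,0],"fingers": 0.0}]}}

```text
t: 3.22
tool_pos: [0.6491, 0.0438, 0.1089]
eef_rot: [0.001, 3.139, 0.0]
contact_force: [-1.2, 1.3, 4.7]
finger_gap: 0.011
```

```bash
python3 -c "
from h import *
st()"
```

```text
t 3.23 pos [649.1  43.8 108.9] psi -0.05 tilt [0.003  0.0003] gap 11.0 F [-1.2  1.3  4.7] T [ 0.16  0.09 -0.01] q6 -1.62
```

Request:
{"fn": "send_rows", "kwargs": {"commands": [{"twist": [0,0,0],"translation": [0,0,-0.02],"fingers": 0.0},{"twist": [0,0,0],"translation": [0,0,-0.03],"fingers": 0.0},{"twist": [0,0,0],"translation": [0,0,-0.04],"fingers": 0.0},{"twist": [0,0,0],"translation": [0,0,-0.04],"fingers": 0.0},{"twist": [0,0,0],"translation": [0,0,-0.02],"fingers": 0.0},{"twist": [0,0,0],"translation": [0,0,0],"fingers": 0.0},{"twist": [0,0,0],"translation": [0,0,0],"fingers": 0.0}]}}

```text
t: 4.1
tool_pos: [0.647, 0.0438, 0.2545]
eef_rot: [-0.001, -3.138, -0.0]
contact_force: [0.2, -0.3, -1.9]
finger_gap: 0.0111
```

```bash
python3 -c "
from h import *
to(.5364,.2061,.255,4.6)
snap('side','side1'); c=pix('side',[[.648,.044,.2]])[0].astype(int); print(c); crop('side1',c[0]-60,c[1]-60,120,140,4)
import os; os.rename(f'pics/side1_c{c[0]-60}.png','pics/s1c.png')"
```

```text
t 4.1 pos [647.   43.8 254.5] psi -0.05 tilt [-0.0035  0.0001] gap 11.1 F [ 0.2 -0.3 -1.9] T [-0.04 -0.    0.06] q6 -1.62
tool-frame d (mm) [ 1.107e+02  1.622e+02 -1.000e-01] len 196.4 twist z -0.0811
[359 167]
```

View pics/s1c.png

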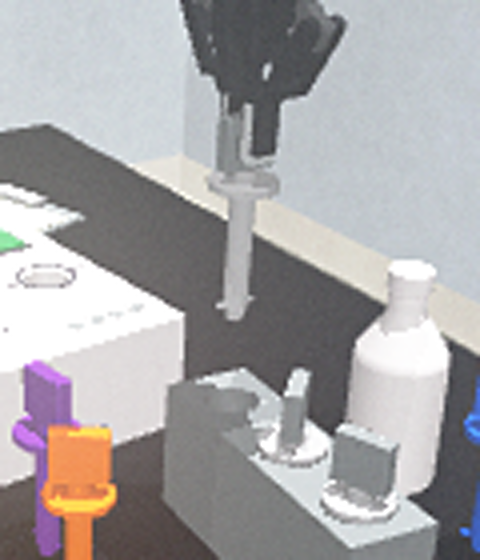

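```bash
python3 -c "
from h import *
print(P('side',[(357.5,184.7)],.1495)[0]*1000, P('side',[(359.9,153)],.2415)[0]*1000)
p,d=snap('top','top1')
print(pix('top',[[.647,.0438,.24]]))
W=cloud('side',np.load('pics/side1.npy'))
m=(abs(W[...,0]-.647)<.03)&(abs(W[...,1]-.044)<.03)
for a,b in((.150,.165),(.165,.19),(.19,.23),(.233,.245),(.245,.25)):
    q=W[m&(W[...,2]>a)&(W[...,2]<b)]*1000; print(a,len(q),q.mean(0).round(1),np.percentile(q,[5,95],axis=0).round(1).tolist())
v,u=np.nonzero(m&(W[...,2]>.165)&(W[...,2]<.225)); print(np.polyfit(v,u,1))
for r in range(158,192,2):
    us=u[v==r]; print(r,us.min() if len(us) else None,us.max() if len(us) else None,end='; ')
"
```

```text
[649.98361663  48.6725937  149.5       ] [639.50287222  34.10731539 241.5       ]
[[333.06711364 166.51248891]]
0.15 32 [641.3  38.8 158.6] [[633.1, 34.0, 151.7], [654.8, 43.0, 163.8]]
0.165 58 [640.2  38.1 177.5] [[635.8, 33.8, 166.2], [647.4, 44.2, 188.1]]
0.19 104 [641.   38.3 210.1] [[636.6, 34.4, 190.8], [649.3, 45.9, 227.9]]
0.233 103 [639.6  35.4 241.2] [[623.9, 22.0, 237.4], [661.4, 55.8, 243.2]]
0.245 17 [640.7  38.5 247.3] [[634.2, 34.9, 245.2], [647.1, 44.2, 249.7]]
[-7.39023980e-02  3.70669882e+02]
158 None None; 160 356 362; 162 356 361; 164 356 361; 166 356 361; 168 355 361; 170 355 361; 172 355 361; 174 355 361; 176 355 360; 178 355 360; 180 355 360; 182 357 357; 184 None None; 186 None None; 188 None None; 190 None None;
```

Request:
{"fn": "send_rows", "kwargs": {"commands": [{"twist": [0,0,-0.081],"translation": [0,0,0],"fingers": 0.0},{"twist": [0,0,0],"translation": [0.0191,0.0341,0],"fingers": 0.0},{"twist": [0,0,0],"translation": [0.0191,0.0341,0],"fingers": 0.0},{"twist": [0,0,0],"translation": [0.0191,0.0341,0],"fingers": 0.0},{"twist": [0,0,0],"translation": [0.0191,0.0341,0],"fingers": 0.0},{"twist": [0,0,0],"translation": [0.0191,0.0341,0],"fingers": 0.0},{"twist": [0,0,0],"translation": [0,0,0.03],"fingers": 0.0},{"twist": [0,0,0],"translation": [0,0,0.02],"fingers": 0.0},{"twist": [0,0,0],"translation": [0,0,0],"fingers": 0.0},{"twist": [0,0,0],"translation": [0,0,0],"fingers": 0.0}]}}

```text
t: 5.45
tool_pos: [0.5396, 0.2057, 0.2071]
eef_rot: [-0.125, 3.139, 0.0]
contact_force: [0.5, -0.7, -1.0]
finger_gap: 0.0111
```

```bash
cat > chk.py <<'E'
from h import *
import sys
# held screw: stem axis from side depth and from picture edges vs target well
def stem(n,wx,wy,zt,name):
    p,d=snap(n,name); W=cloud(n,d)
    m=(abs(W[...,0]-wx)<.03)&(abs(W[...,1]-wy)<.03)&(W[...,2]>zt+.015)&(W[...,2]<zt+.082)
    q=W[m].mean(0); c=cal(n)[0]['position'][:2]-[wx,wy]; c/=np.hypot(*c)
    print(n,'n',m.sum(),'axis',((q[:2]-c*.0063)*1000).round(1))
wx,wy,foot=map(float,sys.argv[1:4]); to(wx,wy,.2,4.6); stem('side',wx,wy,foot,sys.argv[4])
E
python3 chk.py .5364 .2061 .0995 s2
```

```text
t 5.45 pos [539.6 205.7 207.1] psi 4.55 tilt [0.0002 0.    ] gap 11.1 F [ 0.5 -0.7 -1. ] T [-0.03 -0.05  0.03] q6 -1.41
tool-frame d (mm) [3.1 0.6 7.1] len 7.8 twist z -0.0009
side n 132 axis [537.4 204.7]
```

Request:
{"fn": "send_rows", "kwargs": {"commands": [{"twist": [0,0,0],"translation": [0.0013,0.0009,0],"fingers": 0.0},{"twist": [0,0,0],"translation": [0,0,0.015],"fingers": 0.0},{"twist": [0,0,0],"translation": [0,0,0.015],"fingers": 0.0},{"twist": [0,0,0],"translation": [0,0,0],"fingers": 0.0}]}}

```text
t: 6.0
tool_pos: [0.5361, 0.2065, 0.1738]
eef_rot: [0.126, -3.134, 0.002]
contact_force: [0.1, -0.3, -1.4]
finger_gap: 0.0111
```

Request:
{"fn": "send_rows", "kwargs": {"commands": [{"twist": [0,0,0],"translation": [0,0,0.015],"fingers": 0.0},{"twist": [0,0,0],"translation": [0,0,0.015],"fingers": 0.0},{"twist": [0,0,0],"translation": [0,0,0.01],"fingers": 0.0},{"twist": [0,0,0],"translation": [0,0,0],"fingers": 0.0}]}}

```text
t: 6.5
tool_pos: [0.5368, 0.2067, 0.1352]
eef_rot: [0.126, -3.136, 0.001]
contact_force: [0.7, -0.3, -1.4]
finger_gap: 0.0109
```

```bash
python3 -c "
from h import *
st()"
```

```text
t 6.5 pos [536.8 206.7 135.2] psi 4.6 tilt [-0.0027 -0.0006] gap 10.9 F [ 0.7 -0.3 -1.4] T [ 0.03 -0.01  0.03] q6 -1.41
```

Request:
{"fn": "send_rows", "kwargs": {"commands": [{"twist": [0,0,0],"translation": [0,0,0.005],"fingers": 0.0},{"twist": [0,0,0],"translation": [0,0,0.005],"fingers": 0.0},{"twist": [0,0,0],"translation": [0,0,0.003],"fingers": 0.0},{"twist": [0,0,0],"translation": [0,0,0.002],"fingers": 0.0},{"twist": [0,0,0],"translation": [0,0,0],"fingers": 0.0}]}}

```text
t: 7.12
tool_pos: [0.5376, 0.2069, 0.1217]
eef_rot: [0.126, -3.139, 0.0]
contact_force: [0.2, 0.1, -1.3]
finger_gap: 0.0108
```

Request:
{"fn": "send_rows", "kwargs": {"commands": [{"twist": [0,0,0],"translation": [0,0,0.002],"fingers": 0.0},{"twist": [0,0,0],"translation": [0,0,0.002],"fingers": 0.0},{"twist": [0,0,0],"translation": [0,0,0],"fingers": 0.0},{"twist": [0,0,0],"translation": [0,0,0],"fingers": 0.0}]}}

```text
t: 7.62
tool_pos: [0.5377, 0.2068, 0.1178]
eef_rot: [0.126, -3.139, 0.0]
contact_force: [-0.6, -1.1, -1.5]
finger_gap: 0.0112
```

```bash
python3 -c "
from h import *
st()"
```

```text
t 7.62 pos [537.7 206.8 117.8] psi 4.6 tilt [-0.0001 -0.0001] gap 11.2 F [-0.6 -1.1 -1.5] T [-0.05 -0.   -0.06] q6 -1.41
```

Request:
{"fn": "send_rows", "kwargs": {"commands": [{"twist": [0,0,0],"translation": [0,0,0.002],"fingers": 0.0},{"twist": [0,0,0],"translation": [0,0,0.001],"fingers": 0.0},{"twist": [0,0,0],"translation": [0,0,0],"fingers": 0.0}]}}

```text
t: 8.0
tool_pos: [0.5377, 0.2069, 0.1146]
eef_rot: [0.126, -3.139, 0.0]
contact_force: [0.5, -0.1, -2.1]
finger_gap: 0.0111
```

Request:
{"fn": "send_rows", "kwargs": {"commands": [{"twist": [0,0,0],"translation": [0,0,0.001],"fingers": 0.0},{"twist": [0,0,0],"translation": [0,0,0.001],"fingers": 0.0},{"twist": [0,0,0],"translation": [0,0,0],"fingers": 0.0}]}}

```text
t: 8.38
tool_pos: [0.5379, 0.2069, 0.1134]
eef_rot: [-0.126, 3.139, -0.0]
contact_force: [-0.9, -0.9, 2.7]
finger_gap: 0.011
```

```bash
python3 -c "
from h import *
st()"
```

```text
t 8.38 pos [537.9 206.9 113.4] psi 4.6 tilt [ 0.0004 -0.    ] gap 11.0 F [-0.9 -0.9  2.7] T [-0.23  0.29  0.03] q6 -1.41
```

Request:
{"fn": "send_rows", "kwargs": {"commands": [{"twist": [0,0,0.1047],"translation": [0,0,0],"fingers": 0.0},{"twist": [0,0,0.1047],"translation": [0,0,0.0002],"fingers": 0.0},{"twist": [0,0,0.1047],"translation": [0,0,0.0005],"fingers": 0.0},{"twist": [0,0,0.1047],"translation": [0,0,0.0005],"fingers": 0.0},{"twist": [0,0,0.1047],"translation": [0,0,0.0005],"fingers": 0.0},{"twist": [0,0,0],"translation": [0,0,0],"fingers": 0.0}]}}

```text
t: 9.12
tool_pos: [0.538, 0.2064, 0.1122]
eef_rot: [0.691, 3.064, -0.002]
contact_force: [-2.0, -2.0, 5.3]
finger_gap: 0.0108
```

```bash
python3 -c "
from h import *
st()"
```

```text
t 9.12 pos [538.  206.4 112.2] psi -25.42 tilt [ 0.0003 -0.0013] gap 10.8 F [-2.  -2.   5.3] T [-0.76  0.64 -0.08] q6 -0.89
```

Request:
{"fn": "send_rows", "kwargs": {"commands": [{"twist": [0,0,0.1047],"translation": [0,-0.0004,0.0006],"fingers": 0.0},{"twist": [0,0,0.1047],"translation": [0,-0.0004,0.0006],"fingers": 0.0},{"twist": [0,0,0.1047],"translation": [0,-0.0004,0.0006],"fingers": 0.0},{"twist": [0,0,0.1047],"translation": [0,-0.0003,0.0005],"fingers": 0.0},{"twist": [0,0,0],"translation": [0,0,0],"fingers": 0.0}]}}

```text
t: 9.75
tool_pos: [0.5375, 0.2055, 0.1102]
eef_rot: [1.312, 2.853, 0.0]
contact_force: [-2.5, -1.7, 5.9]
finger_gap: 0.011
```

```bash
python3 -c "
from h import *
st()"
```

```text
t 9.75 pos [537.5 205.5 110.2] psi -49.41 tilt [ 0.0012 -0.0004] gap 11.0 F [-2.5 -1.7  5.9] T [-0.53  0.58 -0.05] q6 -0.47
```

Request:
{"fn": "send_rows", "kwargs": {"commands": [{"twist": [0,0,0.1047],"translation": [0,-0.0003,0.0006],"fingers": 0.0},{"twist": [0,0,0.1047],"translation": [0,-0.0003,0.0006],"fingers": 0.0},{"twist": [0,0,0.1047],"translation": [0,-0.0003,0.0004],"fingers": 0.0},{"twist": [0,0,0.0873],"translation": [0,0,0.0],"fingers": 0.0},{"twist": [0,0,0],"translation": [0,0,0],"fingers": 0.0}]}}

```text
t: 10.38
tool_pos: [0.537, 0.2053, 0.1089]
eef_rot: [1.855, 2.534, 0.002]
contact_force: [-2.0, -1.2, 6.2]
finger_gap: 0.011
```

```bash
python3 -c "
from h import *
st()"
```

```text
t 10.38 pos [537.  205.3 108.9] psi -72.4 tilt [0.0018 0.0002] gap 11.0 F [-2.  -1.2  6.2] T [-0.39  0.5  -0.03] q6 -0.07
```

Request:
{"fn": "send_rows", "kwargs": {"commands": [{"twist": [0,0,0],"translation": [0,0,0],"fingers": 0.05},{"twist": [0,0,0],"translation": [0,0,0],"fingers": 0.05},{"twist": [0,0,0],"translation": [0,0,0],"fingers": 0.05},{"twist": [0,0,0],"translation": [0,0,-0.04],"fingers": 0.05},{"twist": [0,0,-0.167],"translation": [0,0,-0.04],"fingers": 0.05},{"twist": [0,0,-0.167],"translation": [0,0,-0.04],"fingers": 0.05},{"twist": [0,0,-0.167],"translation": [0,0,-0.02],"fingers": 0.05},{"twist": [0,0,-0.167],"translation": [0,0,0],"fingers": 0.05},{"twist": [0,0,-0.167],"translation": [0,0,0],"fingers": 0.05},{"twist": [0,0,-0.167],"translation": [0,0,0],"fingers": 0.05}]}}

```text
t: 11.62
tool_pos: [0.5361, 0.2052, 0.247]
eef_rot: [-0.401, -3.116, -0.0]
contact_force: [-0.4, 0.2, -0.2]
finger_gap: 0.0498
```

Request:
{"fn": "send_rows", "kwargs": {"commands": [{"twist": [0,0,-0.167],"translation": [0,0,0],"fingers": 0.05},{"twist": [0,0,-0.167],"translation": [0,0,0],"fingers": 0.05},{"twist": [0,0,-0.167],"translation": [0,0,0],"fingers": 0.05},{"twist": [0,0,-0.167],"translation": [0,0,0],"fingers": 0.05},{"twist": [0,0,-0.167],"translation": [0,0,0],"fingers": 0.05},{"twist": [0,0,-0.167],"translation": [0,0,0],"fingers": 0.05}]}}

```text
t: 12.38
tool_pos: [0.5361, 0.2052, 0.2469]
eef_rot: [1.145, -2.925, -0.0]
contact_force: [0.7, -0.7, -0.5]
finger_gap: 0.0503
```

Request:
{"fn": "send_rows", "kwargs": {"commands": [{"twist": [0,0,0],"translation": [0.0134,-0.0399,0],"fingers": 0.05},{"twist": [0,0,0],"translation": [0.0134,-0.0399,0],"fingers": 0.05},{"twist": [0,0,0],"translation": [0.0134,-0.0399,0],"fingers": 0.05},{"twist": [0,0,0],"translation": [0.0134,-0.0399,0],"fingers": 0.05},{"twist": [0,0,0],"translation": [0.0134,-0.0399,0],"fingers": 0.05},{"twist": [0,0,0],"translation": [0.0134,-0.0399,0],"fingers": 0.05},{"twist": [0,0,0],"translation": [0,0,0.03],"fingers": 0.05},{"twist": [0,0,0],"translation": [0,0,0],"fingers": 0.05},{"twist": [0,0,0],"translation": [0,0,0],"fingers": 0.05},{"twist": [0,0,0],"translation": [0,0,0],"fingers": 0.05}]}}

```text
t: 13.62
tool_pos: [0.6389, -0.0254, 0.2188]
eef_rot: [-1.137, 2.926, -0.002]
contact_force: [-0.5, 0.7, 0.6]
finger_gap: 0.05
```

```bash
python3 -c "
from h import *
to(.6398,-.0254,.106,42.5)
p,d=snap('top','top2'); crop('top2',205,160,200,90,4)"
```

```text
t 13.62 pos [638.9 -25.4 218.8] psi 42.48 tilt [ 0.0023 -0.0004] gap 50.0 F [-0.5  0.7  0.6] T [ 0.04 -0.03  0.01] q6 -2.47
tool-frame d (mm) [ -0.5  -0.4 112.8] len 112.8 twist z -0.0004
```

View pics/top2_c205.png

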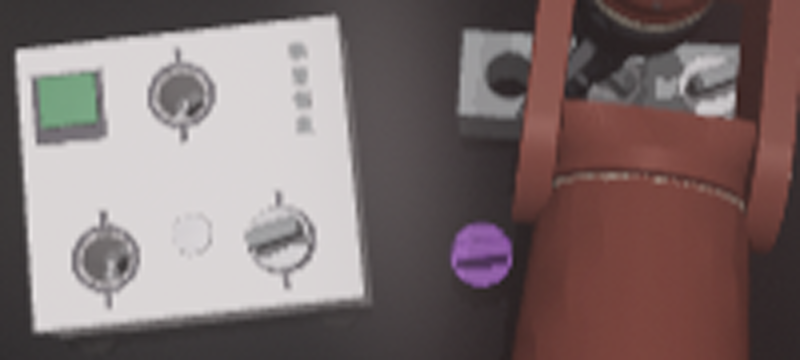

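Request:
{"fn": "send_rows", "kwargs": {"commands": [{"twist": [0,0,0],"translation": [0,0,0.04],"fingers": 0.05},{"twist": [0,0,0],"translation": [0,0,0.04],"fingers": 0.05},{"twist": [0,0,0],"translation": [0,0,0.02],"fingers": 0.05},{"twist": [0,0,0],"translation": [0,0,0.0115],"fingers": 0.05},{"twist": [0,0,0],"translation": [0,0,0],"fingers": 0.0},{"twist": [0,0,0],"translation": [0,0,0],"fingers": 0.0},{"twist": [0,0,0],"translation": [0,0,0],"fingers": 0.0},{"twist": [0,0,0],"translation": [0,0,0],"fingers": 0.0},{"twist": [0,0,0],"translation": [0,0,0],"fingers": 0.0}]}}

```text
t: 14.8
tool_pos: [0.6396, -0.0261, 0.1077]
eef_rot: [-1.136, 2.926, -0.003]
contact_force: [0.8, -0.2, 5.0]
finger_gap: 0.0112
```

```bash
python3 -c "
from h import *
st()"
```

```text
t 14.8 pos [639.6 -26.1 107.7] psi 42.43 tilt [ 0.0033 -0.0005] gap 11.2 F [ 0.8 -0.2  5. ] T [ 0.    0.05 -0.  ] q6 -2.47
```

Request:
{"fn": "send_rows", "kwargs": {"commands": [{"twist": [0,0,0],"translation": [0,0,-0.02],"fingers": 0.0},{"twist": [0,0,0],"translation": [0,0,-0.03],"fingers": 0.0},{"twist": [0,0,0],"translation": [0,0,-0.03],"fingers": 0.0},{"twist": [0,0,0],"translation": [0,0,-0.03],"fingers": 0.0},{"twist": [0,0,0.165],"translation": [0,0,-0.02],"fingers": 0.0},{"twist": [0,0,0.165],"translation": [0,0,-0.015],"fingers": 0.0},{"twist": [0,0,0.165],"translation": [0,0,0],"fingers": 0.0},{"twist": [0,0,0.165],"translation": [0,0,0],"fingers": 0.0}]}}

```text
t: 15.8
tool_pos: [0.6379, -0.0257, 0.2512]
eef_rot: [0.118, -3.139, -0.0]
contact_force: [-0.7, -0.3, -1.6]
finger_gap: 0.0112
```

Request:
{"fn": "send_rows", "kwargs": {"commands": [{"twist": [0,0,0],"translation": [-0.0033,0.0377,0],"fingers": 0.0},{"twist": [0,0,0],"translation": [-0.0033,0.0377,0],"fingers": 0.0},{"twist": [0,0,0],"translation": [-0.0033,0.0377,0],"fingers": 0.0},{"twist": [0,0,0],"translation": [-0.0033,0.0377,0],"fingers": 0.0},{"twist": [0,0,0],"translation": [-0.0033,0.0377,0],"fingers": 0.0},{"twist": [0,0,0],"translation": [-0.0033,0.0377,0],"fingers": 0.0},{"twist": [0,0,0],"translation": [-0.0033,0.0377,0],"fingers": 0.0},{"twist": [0,0,0],"translation": [-0.0033,0.0377,0],"fingers": 0.0}]}}

```text
t: 16.8
tool_pos: [0.6397, 0.278, 0.2507]
eef_rot: [0.127, -3.138, 0.001]
contact_force: [1.0, -0.2, -2.0]
finger_gap: 0.0113
```

Request:
{"fn": "send_rows", "kwargs": {"commands": [{"twist": [0,0,0],"translation": [0,0,0.03],"fingers": 0.0},{"twist": [0,0,0],"translation": [0,0,0.015],"fingers": 0.0},{"twist": [0,0,0],"translation": [0,0,0],"fingers": 0.0},{"twist": [0,0,0],"translation": [0,0,0],"fingers": 0.0},{"twist": [0,0,0],"translation": [0,0,0],"fingers": 0.0},{"twist": [0,0,0],"translation": [0,0,0],"fingers": 0.0}]}}

```text
t: 17.55
tool_pos: [0.6409, 0.2768, 0.2069]
eef_rot: [-0.126, 3.137, 0.001]
contact_force: [0.1, 0.6, -1.9]
finger_gap: 0.011
```

```bash
python3 chk.py .6416 .2766 .103 s3; python3 -c "
from h import *
o,M,p=st()
for i in range(3): stime=snap('side','s3b'); st()"
```

```text
t 17.55 pos [640.9 276.8 206.9] psi 4.59 tilt [0.0016 0.0005] gap 11.0 F [ 0.1  0.6 -1.9] T [-0.02  0.03 -0.01] q6 -1.35
tool-frame d (mm) [-0.7 -0.3  6.9] len 6.9 twist z -0.0002
side n 105 axis [640.9 276. ]
t 17.6 pos [640.7 276.8 206.6] psi 4.6 tilt [0.0011 0.0004] gap 11.1 F [ 0.  -0.1 -1.9] T [-0.01  0.03 -0.01] q6 -1.35
t 17.65 pos [640.6 276.9 206.3] psi 4.6 tilt [0.0007 0.0003] gap 11.0 F [-1.3 -0.4 -2.4] T [-0.   -0.   -0.03] q6 -1.35
t 17.7 pos [640.5 276.9 206.1] psi 4.61 tilt [0.0005 0.0002] gap 11.0 F [-0.3  0.4 -0.9] T [-0.02  0.02 -0.04] q6 -1.35
t 17.75 pos [640.4 276.9 205.9] psi 4.61 tilt [0.0002 0.0001] gap 10.9 F [ 0.5  0.4 -2.3] T [ 0.05 -0.01  0.03] q6 -1.35
```

Request:
{"fn": "send_rows", "kwargs": {"commands": [{"twist": [0,0,0],"translation": [-0.0007,0.0004,0],"fingers": 0.0},{"twist": [0,0,0],"translation": [0,0,0.015],"fingers": 0.0},{"twist": [0,0,0],"translation": [0,0,0.015],"fingers": 0.0},{"twist": [0,0,0],"translation": [0,0,0],"fingers": 0.0}]}}

```text
t: 18.25
tool_pos: [0.6394, 0.2768, 0.172]
eef_rot: [0.126, -3.134, 0.002]
contact_force: [0.2, -0.0, -2.2]
finger_gap: 0.011
```

Request:
{"fn": "send_rows", "kwargs": {"commands": [{"twist": [0,0,0],"translation": [0,0,0.015],"fingers": 0.0},{"twist": [0,0,0],"translation": [0,0,0.015],"fingers": 0.0},{"twist": [0,0,0],"translation": [0,0,0.012],"fingers": 0.0},{"twist": [0,0,0],"translation": [0,0,0.008],"fingers": 0.0},{"twist": [0,0,0],"translation": [0,0,0.0],"fingers": 0.0},{"twist": [0,0,0],"translation": [0,0,0],"fingers": 0.0}]}}

```text
t: 19.0
tool_pos: [0.6415, 0.2775, 0.1263]
eef_rot: [-0.126, 3.138, 0.0]
contact_force: [-0.4, 0.5, -2.0]
finger_gap: 0.0112
```

Request:
{"fn": "send_rows", "kwargs": {"commands": [{"twist": [0,0,0],"translation": [0,0,0.003],"fingers": 0.0},{"twist": [0,0,0],"translation": [0,0,0.002],"fingers": 0.0},{"twist": [0,0,0],"translation": [0,0,0.0],"fingers": 0.0},{"twist": [0,0,0],"translation": [0,0,0],"fingers": 0.0}]}}

```text
t: 19.5
tool_pos: [0.6411, 0.2774, 0.1207]
eef_rot: [-0.126, 3.139, 0.0]
contact_force: [0.2, 0.6, -2.2]
finger_gap: 0.0112
```

```bash
python3 -c "
from h import *
st()"
```

```text
t 19.5 pos [641.1 277.4 120.7] psi 4.62 tilt [0.0001 0.    ] gap 11.2 F [ 0.2  0.6 -2.2] T [ 0.01 -0.03 -0.01] q6 -1.35
```

Request:
{"fn": "send_rows", "kwargs": {"commands": [{"twist": [0,0,0],"translation": [0,0,0.002],"fingers": 0.0},{"twist": [0,0,0],"translation": [0,0,0.002],"fingers": 0.0},{"twist": [0,0,0],"translation": [0,0,0.0015],"fingers": 0.0},{"twist": [0,0,0],"translation": [0,0,0],"fingers": 0.0},{"twist": [0,0,0],"translation": [0,0,0],"fingers": 0.0}]}}

```text
t: 20.12
tool_pos: [0.6409, 0.2772, 0.1148]
eef_rot: [0.126, -3.138, 0.001]
contact_force: [0.8, -1.4, -2.6]
finger_gap: 0.0109
```

Request:
{"fn": "send_rows", "kwargs": {"commands": [{"twist": [0,0,0],"translation": [0,0,0.001],"fingers": 0.0},{"twist": [0,0,0],"translation": [0,0,0.001],"fingers": 0.0},{"twist": [0,0,0],"translation": [0,0,0.001],"fingers": 0.0},{"twist": [0,0,0],"translation": [0,0,0],"fingers": 0.0},{"twist": [0,0,0],"translation": [0,0,0],"fingers": 0.0}]}}

```text
t: 20.75
tool_pos: [0.6411, 0.2773, 0.1124]
eef_rot: [-0.126, 3.139, -0.0]
contact_force: [-0.6, -2.2, -0.4]
finger_gap: 0.011
```

```bash
python3 -c "
from h import *
st()"
```

```text
t 20.75 pos [641.1 277.3 112.4] psi 4.61 tilt [ 0.     -0.0002] gap 11.0 F [-0.6 -2.2 -0.4] T [-0.54  0.19  0.01] q6 -1.35
```

Request:
{"fn": "send_rows", "kwargs": {"commands": [{"twist": [0,0,0.1047],"translation": [0,-0.0005,0.0003],"fingers": 0.0},{"twist": [0,0,0.1047],"translation": [0,0,0.0003],"fingers": 0.0},{"twist": [0,0,0.1047],"translation": [0,0,0.0005],"fingers": 0.0},{"twist": [0,0,0.1047],"translation": [0,0,0.0005],"fingers": 0.0},{"twist": [0,0,0.1047],"translation": [0,0,0.0005],"fingers": 0.0},{"twist": [0,0,0],"translation": [0,0,0],"fingers": 0.0}]}}

```text
t: 21.5
tool_pos: [0.6413, 0.277, 0.1112]
eef_rot: [0.688, 3.065, 0.001]
contact_force: [-2.6, -1.2, 4.7]
finger_gap: 0.0111
```

```bash
python3 -c "
from h import *
st()"
```

```text
t 21.5 pos [641.3 277.  111.2] psi -25.31 tilt [0.0006 0.0002] gap 11.1 F [-2.6 -1.2  4.7] T [-0.49  0.59 -0.04] q6 -0.83
```

Same signature as the first one; continuing.

Request:
{"fn": "send_rows", "kwargs": {"commands": [{"twist": [0,0,0.1047],"translation": [0,0,0.0006],"fingers": 0.0},{"twist": [0,0,0.1047],"translation": [0,0,0.0006],"fingers": 0.0},{"twist": [0,0,0.1047],"translation": [0,0,0.0006],"fingers": 0.0},{"twist": [0,0,0.1047],"translation": [0,0,0.0005],"fingers": 0.0},{"twist": [0,0,0],"translation": [0,0,0],"fingers": 0.0}]}}

```text
t: 22.12
tool_pos: [0.6414, 0.277, 0.1091]
eef_rot: [1.31, 2.855, 0.001]
contact_force: [-3.0, -2.1, 5.1]
finger_gap: 0.0109
```

Request:
{"fn": "send_rows", "kwargs": {"commands": [{"twist": [0,0,0.1047],"translation": [0,0,0.0006],"fingers": 0.0},{"twist": [0,0,0.1047],"translation": [0,0,0.0006],"fingers": 0.0},{"twist": [0,0,0.1047],"translation": [0,0,0.0004],"fingers": 0.0},{"twist": [0,0,0.0873],"translation": [0,0,0.0],"fingers": 0.0},{"twist": [0,0,0],"translation": [0,0,0],"fingers": 0.0}]}}

```text
t: 22.75
tool_pos: [0.6415, 0.2771, 0.1078]
eef_rot: [1.853, 2.537, 0.001]
contact_force: [-3.6, -2.1, 6.1]
finger_gap: 0.0111
```

```bash
python3 -c "
from h import *
st()"
```

```text
t 22.75 pos [641.5 277.1 107.8] psi -72.28 tilt [0.0009 0.0004] gap 11.1 F [-3.6 -2.1  6.1] T [-0.5   0.68 -0.07] q6 -0.01
```

Request:
{"fn": "send_rows", "kwargs": {"commands": [{"twist": [0,0,0],"translation": [0,0,0],"fingers": 0.05},{"twist": [0,0,0],"translation": [0,0,0],"fingers": 0.05},{"twist": [0,0,0],"translation": [0,0,0],"fingers": 0.05},{"twist": [0,0,0],"translation": [0,0,-0.04],"fingers": 0.05},{"twist": [0,0,0],"translation": [0,0,-0.04],"fingers": 0.05},{"twist": [0,0,0],"translation": [0,0,-0.04],"fingers": 0.05},{"twist": [0,0,0],"translation": [0,0,-0.02],"fingers": 0.05}]}}

```text
t: 23.62
tool_pos: [0.6421, 0.2773, 0.2494]
eef_rot: [1.853, 2.534, 0.006]
contact_force: [-0.3, 0.0, 0.5]
finger_gap: 0.0503
```

Request:
{"fn": "send_rows", "kwargs": {"commands": [{"twist": [0,0,0],"translation": [-0.0391,-0.0134,0],"fingers": 0.05},{"twist": [0,0,0],"translation": [-0.0391,-0.0134,0],"fingers": 0.05},{"twist": [0,0,0],"translation": [-0.0391,-0.0134,0],"fingers": 0.05},{"twist": [0,0,0],"translation": [-0.0391,-0.0134,0],"fingers": 0.05},{"twist": [0,0,0],"translation": [-0.0391,-0.0134,0],"fingers": 0.05},{"twist": [0,0,0],"translation": [-0.0391,-0.0134,0],"fingers": 0.05},{"twist": [0,0,0],"translation": [-0.0391,-0.0134,0],"fingers": 0.05},{"twist": [0,0,0],"translation": [-0.0391,-0.0134,0],"fingers": 0.05},{"twist": [0,0,0],"translation": [-0.0391,-0.0134,0],"fingers": 0.05}]}}

```text
t: 24.75
tool_pos: [0.6322, -0.0962, 0.2449]
eef_rot: [-1.854, -2.534, 0.001]
contact_force: [1.0, 0.3, 0.5]
finger_gap: 0.0499
```

Request:
{"fn": "send_rows", "kwargs": {"commands": [{"twist": [0,0,0],"translation": [0,0,0.03],"fingers": 0.05},{"twist": [0,0,0],"translation": [0,0,0],"fingers": 0.05},{"twist": [0,0,0],"translation": [0,0,0],"fingers": 0.05},{"twist": [0,0,0],"translation": [0,0,0],"fingers": 0.05}]}}

```text
t: 25.25
tool_pos: [0.6334, -0.0946, 0.2176]
eef_rot: [1.853, 2.535, 0.001]
contact_force: [0.7, 0.2, -0.0]
finger_gap: 0.0504
```

```bash
python3 -c "
from h import *
to(.6333,-.0948,.106,-72)"
```

```text
t 25.25 pos [633.4 -94.6 217.6] psi -72.32 tilt [ 0.0019 -0.0005] gap 50.4 F [ 0.7  0.2 -0. ] T [-0.   -0.02  0.02] q6 -0.57
tool-frame d (mm) [-1.000e-01 -3.000e-01  1.116e+02] len 111.6 twist z -0.0056
```

Request:
{"fn": "send_rows", "kwargs": {"commands": [{"twist": [0,0,0],"translation": [0,0,0.04],"fingers": 0.05},{"twist": [0,0,0],"translation": [0,0,0.04],"fingers": 0.05},{"twist": [0,0,0],"translation": [0,0,0.02],"fingers": 0.05},{"twist": [0,0,0],"translation": [0,0,0.0105],"fingers": 0.05},{"twist": [0,0,0],"translation": [0,0,0],"fingers": 0.0},{"twist": [0,0,0],"translation": [0,0,0],"fingers": 0.0},{"twist": [0,0,0],"translation": [0,0,0],"fingers": 0.0},{"twist": [0,0,0],"translation": [0,0,0],"fingers": 0.0},{"twist": [0,0,0],"translation": [0,0,0],"fingers": 0.0}]}}

```text
t: 26.38
tool_pos: [0.634, -0.0953, 0.1078]
eef_rot: [1.853, 2.533, 0.002]
contact_force: [0.7, 1.0, 6.0]
finger_gap: 0.0114
```

```bash
python3 -c "
from h import *
st()"
```

```text
t 26.38 pos [634.  -95.3 107.8] psi -72.37 tilt [ 0.0035 -0.0009] gap 11.4 F [0.7 1.  6. ] T [-0.02 -0.01 -0.02] q6 -0.57
```

Request:
{"fn": "send_rows", "kwargs": {"commands": [{"twist": [0,0,0],"translation": [0,0,-0.02],"fingers": 0.0},{"twist": [0,0,0],"translation": [0,0,-0.03],"fingers": 0.0},{"twist": [0,0,0],"translation": [0,0,-0.03],"fingers": 0.0},{"twist": [0,0,0],"translation": [0,0,-0.03],"fingers": 0.0},{"twist": [0,0,-0.1493],"translation": [0,0,-0.03],"fingers": 0.0},{"twist": [0,0,-0.1493],"translation": [0,0,-0.026],"fingers": 0.0},{"twist": [0,0,-0.1493],"translation": [0,0,0],"fingers": 0.0},{"twist": [0,0,-0.1493],"translation": [0,0,0],"fingers": 0.0},{"twist": [0,0,-0.1493],"translation": [0,0,0],"fingers": 0.0},{"twist": [0,0,-0.1493],"translation": [0,0,0],"fingers": 0.0}]}}

```text
t: 27.62
tool_pos: [0.6322, -0.0949, 0.272]
eef_rot: [-0.566, -3.089, 0.0]
contact_force: [0.5, -0.8, 0.1]
finger_gap: 0.0113
```

Request:
{"fn": "send_rows", "kwargs": {"commands": [{"twist": [0,0,-0.1493],"translation": [0,0,0],"fingers": 0.0},{"twist": [0,0,-0.1493],"translation": [0,0,0],"fingers": 0.0},{"twist": [0,0,-0.1493],"translation": [0,0,0],"fingers": 0.0}]}}

```text
t: 28.0
tool_pos: [0.6322, -0.0949, 0.272]
eef_rot: [0.134, -3.138, -0.0]
contact_force: [-0.4, -0.7, -1.3]
finger_gap: 0.0109
```

Request:
{"fn": "send_rows", "kwargs": {"commands": [{"twist": [0,0,0],"translation": [0.0072,0.0432,0],"fingers": 0.0},{"twist": [0,0,0],"translation": [0.0072,0.0432,0],"fingers": 0.0},{"twist": [0,0,0],"translation": [0.0072,0.0432,0],"fingers": 0.0},{"twist": [0,0,0],"translation": [0.0072,0.0432,0],"fingers": 0.0},{"twist": [0,0,0],"translation": [0.0072,0.0432,0],"fingers": 0.0},{"twist": [0,0,0],"translation": [0.0072,0.0432,0],"fingers": 0.0},{"twist": [0,0,0],"translation": [0.0072,0.0432,0],"fingers": 0.0},{"twist": [0,0,0],"translation": [0.0072,0.0432,0],"fingers": 0.0},{"twist": [0,0,0],"translation": [0.0072,0.0432,0],"fingers": 0.0},{"twist": [0,0,0],"translation": [0.0072,0.0432,0],"fingers": 0.0}]}}

```text
t: 29.25
tool_pos: [0.5253, 0.3309, 0.2721]
eef_rot: [0.126, -3.139, 0.0]
contact_force: [0.0, -0.9, -1.0]
finger_gap: 0.0109
```

Request:
{"fn": "send_rows", "kwargs": {"commands": [{"twist": [0,0,0],"translation": [0,0,0.035],"fingers": 0.0},{"twist": [0,0,0],"translation": [0,0,0.03],"fingers": 0.0},{"twist": [0,0,0],"translation": [0,0,0],"fingers": 0.0},{"twist": [0,0,0],"translation": [0,0,0],"fingers": 0.0},{"twist": [0,0,0],"translation": [0,0,0],"fingers": 0.0},{"twist": [0,0,0],"translation": [0,0,0],"fingers": 0.0},{"twist": [0,0,0],"translation": [0,0,0],"fingers": 0.0}]}}

```text
t: 30.12
tool_pos: [0.5265, 0.3298, 0.2074]
eef_rot: [-0.126, 3.138, 0.001]
contact_force: [-0.4, 0.7, -1.7]
finger_gap: 0.0112
```

```bash
python3 chk.py .5272 .3297 .103 s4; python3 -c "
from h import *
o,M,p=st()
for i in range(3): snap('side','s4b')
st()"
```

```text
t 30.12 pos [526.5 329.8 207.4] psi 4.6 tilt [0.001  0.0005] gap 11.2 F [-0.4  0.7 -1.7] T [ 0.03  0.02 -0.01] q6 -1.21
tool-frame d (mm) [-0.7 -0.2  7.4] len 7.5 twist z 0.0001
side n 116 axis [527.1 329.6]
t 30.18 pos [526.4 329.8 207.2] psi 4.61 tilt [0.0005 0.0003] gap 11.4 F [-0.1 -0.8 -1.3] T [-0.06  0.    0.04] q6 -1.21
t 30.32 pos [526.2 329.8 206.8] psi 4.61 tilt [0. 0.] gap 11.3 F [ 0.8 -0.2 -1.5] T [-0.01  0.01  0.02] q6 -1.21
```

Request:
{"fn": "send_rows", "kwargs": {"commands": [{"twist": [0,0,0],"translation": [-0.0003,0,0.015],"fingers": 0.0},{"twist": [0,0,0],"translation": [0,0,0.015],"fingers": 0.0},{"twist": [0,0,0],"translation": [0,0,0],"fingers": 0.0}]}}

```text
t: 30.7
tool_pos: [0.5249, 0.3291, 0.1734]
eef_rot: [0.126, -3.134, 0.003]
contact_force: [-0.7, 0.4, -1.9]
finger_gap: 0.0111
```

Request:
{"fn": "send_rows", "kwargs": {"commands": [{"twist": [0,0,0],"translation": [0,0,0.015],"fingers": 0.0},{"twist": [0,0,0],"translation": [0,0,0.015],"fingers": 0.0},{"twist": [0,0,0],"translation": [0,0,0.012],"fingers": 0.0},{"twist": [0,0,0],"translation": [0,0,0.008],"fingers": 0.0},{"twist": [0,0,0],"translation": [0,0,0.0],"fingers": 0.0},{"twist": [0,0,0],"translation": [0,0,0.004],"fingers": 0.0},{"twist": [0,0,0],"translation": [0,0,0.002],"fingers": 0.0},{"twist": [0,0,0],"translation": [0,0,0.0],"fingers": 0.0},{"twist": [0,0,0],"translation": [0,0,0],"fingers": 0.0}]}}

```text
t: 31.82
tool_pos: [0.5266, 0.3299, 0.121]
eef_rot: [-0.126, 3.139, 0.0]
contact_force: [0.7, 0.9, -1.7]
finger_gap: 0.0109
```

Request:
{"fn": "send_rows", "kwargs": {"commands": [{"twist": [0,0,0],"translation": [0,0,0.002],"fingers": 0.0},{"twist": [0,0,0],"translation": [0,0,0.002],"fingers": 0.0},{"twist": [0,0,0],"translation": [0,0,0.001],"fingers": 0.0},{"twist": [0,0,0],"translation": [0,0,0],"fingers": 0.0},{"twist": [0,0,0],"translation": [0,0,0],"fingers": 0.0}]}}

```text
t: 32.45
tool_pos: [0.5271, 0.3301, 0.1176]
eef_rot: [-0.126, 3.138, 0.001]
contact_force: [-2.4, -1.0, 7.3]
finger_gap: 0.0107
```

```bash
python3 -c "
from h import *
st()"
```

```text
t 32.45 pos [527.1 330.1 117.6] psi 4.62 tilt [0.0014 0.0005] gap 10.7 F [-2.4 -1.   7.3] T [-0.2   0.53 -0.04] q6 -1.21
```

Request:
{"fn": "send_rows", "kwargs": {"commands": [{"twist": [0,0,0.035],"translation": [0,0,0],"fingers": 0.0},{"twist": [0,0,0.035],"translation": [0,0,0],"fingers": 0.0},{"twist": [0,0,0],"translation": [0,0,0],"fingers": 0.0},{"twist": [0,0,0],"translation": [0,0,0],"fingers": 0.0}]}}

```text
t: 32.95
tool_pos: [0.5269, 0.3302, 0.1175]
eef_rot: [-0.017, 3.141, 0.001]
contact_force: [-2.5, -0.8, 6.1]
finger_gap: 0.011
```

```bash
python3 -c "
from h import *
st()
snap('side','s5'); crop('side5' if 0 else 's5',225,130,110,90,7)"
```

```text
t 32.95 pos [526.9 330.2 117.5] psi 0.61 tilt [0.0008 0.0008] gap 11.0 F [-2.5 -0.8  6.1] T [-0.1   0.61  0.04] q6 -1.14
```

View pics/s5_c225.png

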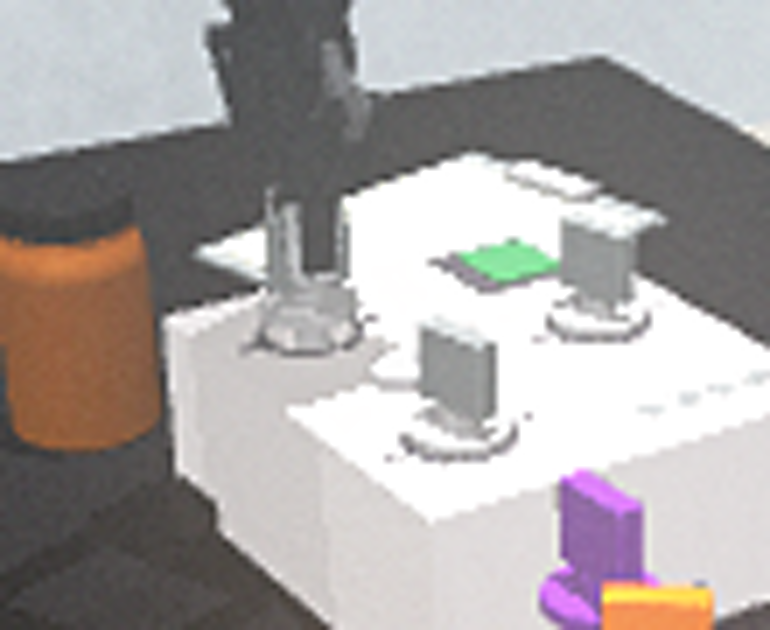

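Request:
{"fn": "send_rows", "kwargs": {"commands": [{"twist": [0,0,-0.035],"translation": [0,0,0],"fingers": 0.0},{"twist": [0,0,-0.035],"translation": [0,0,0],"fingers": 0.0},{"twist": [0,0,-0.035],"translation": [0,0,0],"fingers": 0.0},{"twist": [0,0,-0.035],"translation": [0,0,0],"fingers": 0.0},{"twist": [0,0,0],"translation": [0,0,0],"fingers": 0.0}]}}

```text
t: 33.62
tool_pos: [0.5274, 0.3299, 0.1176]
eef_rot: [-0.236, 3.131, -0.0]
contact_force: [-1.8, -1.4, 6.8]
finger_gap: 0.0111
```

Request:
{"fn": "send_rows", "kwargs": {"commands": [{"twist": [0,0,-0.035],"translation": [0,0,0],"fingers": 0.0},{"twist": [0,0,-0.035],"translation": [0,0,0],"fingers": 0.0},{"twist": [0,0,0],"translation": [0,0,0],"fingers": 0.0}]}}

```text
t: 34.0
tool_pos: [0.5275, 0.3297, 0.1176]
eef_rot: [-0.346, 3.12, -0.001]
contact_force: [-0.7, -2.4, 5.6]
finger_gap: 0.0109
```

```bash
python3 -c "
from h import *
st()"
```

```text
t 34.0 pos [527.5 329.7 117.6] psi 12.65 tilt [ 0.0023 -0.0003] gap 10.9 F [-0.7 -2.4  5.6] T [-0.48  0.27  0.05] q6 -1.35
```

```bash
python3 -c "
from h import *
for n,x,y,f in(('s3',.6409,.2766,.103),('s4',.5268,.3297,.103)):
    W=cloud('side',np.load(f'pics/{n}.npy')); m=(abs(W[...,0]-x)<.03)&(abs(W[...,1]-y)<.03)&(W[...,2]>f+.002)&(W[...,2]<f+.084)
    v,u=np.nonzero(m); c=[(r,u[v==r].mean()) for r in np.unique(v)]; print(n,'rows',[(int(r),round(float(a),1),int((v==r).sum())) for r,a in c])
    print('vertical line',pix('side',[[x,y,f],[x,y,f+.04],[x,y,f+.084]]).round(1).tolist())
"
```

```text
s3 rows [(147, 312.0, 1), (148, 310.0, 5), (149, 310.0, 5), (150, 310.0, 5), (151, 310.0, 5), (152, 310.0, 5), (153, 310.0, 5), (154, 310.0, 5), (155, 310.0, 5), (156, 310.0, 5), (157, 310.0, 5), (158, 310.0, 5), (159, 310.0, 5), (160, 310.0, 5), (161, 310.0, 5), (162, 310.0, 5), (163, 310.0, 5), (164, 310.0, 5), (165, 310.0, 5), (166, 310.0, 5), (167, 310.5, 6), (168, 310.5, 6), (169, 309.0, 7), (170, 309.0, 5), (171, 309.5, 4)]
vertical line [[310.0, 171.7], [309.9, 159.5], [309.9, 145.6]]
s4 rows [(148, 269.5, 2), (149, 267.5, 6), (150, 267.5, 6), (151, 267.5, 6), (152, 267.5, 6), (153, 267.5, 6), (154, 267.5, 6), (155, 268.0, 5), (156, 268.0, 5), (157, 268.0, 5), (158, 268.0, 5), (159, 268.0, 5), (160, 268.0, 5), (161, 268.0, 5), (162, 268.0, 5), (163, 268.0, 5), (164, 268.0, 5), (165, 268.5, 6), (166, 268.5, 6), (167, 268.5, 6), (168, 269.0, 7), (169, 269.0, 7), (170, 268.0, 7), (171, 267.8, 5), (172, 268.5, 4), (173, 269.0, 3)]
vertical line [[268.8, 173.1], [268.0, 160.8], [267.1, 146.7]]
```

Request:
{"fn": "send_rows", "kwargs": {"commands": [{"twist": [0,0,0.05],"translation": [0,0,0],"fingers": 0.0},{"twist": [0,0,0.05],"translation": [0,0,0],"fingers": 0.0},{"twist": [0,0,0.05],"translation": [0,0,0],"fingers": 0.0},{"twist": [0,0,0.05],"translation": [0,0,0],"fingers": 0.0},{"twist": [0,0,0.05],"translation": [0,0,0],"fingers": 0.0}]}}

```text
t: 34.62
tool_pos: [0.5268, 0.3303, 0.1175]
eef_rot: [0.048, 3.141, 0.001]
contact_force: [-1.9, -1.0, 5.5]
finger_gap: 0.0116
```

Request:
{"fn": "send_rows", "kwargs": {"commands": [{"twist": [0,0,0.05],"translation": [0,0,0],"fingers": 0.0},{"twist": [0,0,0.05],"translation": [0,0,0],"fingers": 0.0}]}}

```text
t: 34.88
tool_pos: [0.5264, 0.3295, 0.1156]
eef_rot: [-0.206, -3.135, 0.001]
contact_force: [0.1, -1.7, -1.0]
finger_gap: 0.0106
```

Request:
{"fn": "send_rows", "kwargs": {"commands": [{"twist": [0,0,0.05],"translation": [0,0,0],"fingers": 0.0},{"twist": [0,0,0.05],"translation": [0,0,0],"fingers": 0.0}]}}

```text
t: 35.12
tool_pos: [0.5261, 0.329, 0.1149]
eef_rot: [-0.362, -3.12, 0.003]
contact_force: [-0.1, -1.1, -1.1]
finger_gap: 0.0112
```

```bash
python3 -c "
from h import *
st()"
```

```text
t 35.12 pos [526.1 329.  114.9] psi -13.23 tilt [-0.0012 -0.0019] gap 11.2 F [-0.1 -1.1 -1.1] T [-0.38  0.15  0.03] q6 -0.9
```

Request:
{"fn": "send_rows", "kwargs": {"commands": [{"twist": [0,0,0],"translation": [0,0,0.001],"fingers": 0.0},{"twist": [0,0,0],"translation": [0,0,0.001],"fingers": 0.0},{"twist": [0,0,0],"translation": [0,0,0.0],"fingers": 0.0}]}}

```text
t: 35.5
tool_pos: [0.5263, 0.3298, 0.1135]
eef_rot: [-0.359, -3.121, 0.0]
contact_force: [0.2, -0.6, -1.7]
finger_gap: 0.0109
```

Request:
{"fn": "send_rows", "kwargs": {"commands": [{"twist": [0,0,0],"translation": [0,0,0.0007],"fingers": 0.0},{"twist": [0,0,0],"translation": [0,0,0.0],"fingers": 0.0}]}}

```text
t: 35.75
tool_pos: [0.5265, 0.3298, 0.1131]
eef_rot: [-0.36, -3.121, 0.0]
contact_force: [-0.2, -1.7, -0.8]
finger_gap: 0.0113
```

Request:
{"fn": "send_rows", "kwargs": {"commands": [{"twist": [0,0,0],"translation": [0,0,0.0007],"fingers": 0.0},{"twist": [0,0,0],"translation": [0,0,0.0],"fingers": 0.0}]}}

```text
t: 36.0
tool_pos: [0.5265, 0.3298, 0.1125]
eef_rot: [0.36, 3.121, -0.0]
contact_force: [-0.7, -1.0, 0.4]
finger_gap: 0.0112
```

```bash
python3 -c "
from h import *
st()"
```

```text
t 36.0 pos [526.5 329.8 112.5] psi -13.15 tilt [ 0.0001 -0.0001] gap 11.2 F [-0.7 -1.   0.4] T [-0.35  0.2   0.03] q6 -0.9
```

Request:
{"fn": "send_rows", "kwargs": {"commands": [{"twist": [0,0,0.1047],"translation": [0,0,0.0003],"fingers": 0.0},{"twist": [0,0,0.1047],"translation": [0,0,0.0003],"fingers": 0.0},{"twist": [0,0,0.1047],"translation": [0,0,0.0005],"fingers": 0.0},{"twist": [0,0,0.1047],"translation": [0,0,0.0005],"fingers": 0.0},{"twist": [0,0,0.1047],"translation": [0,0,0.0005],"fingers": 0.0},{"twist": [0,0,0],"translation": [0,0,0],"fingers": 0.0}]}}

```text
t: 36.75
tool_pos: [0.5267, 0.3301, 0.1105]
eef_rot: [1.153, 2.922, 0.001]
contact_force: [-1.1, -0.5, -1.3]
finger_gap: 0.0115
```

```bash
python3 -c "
from h import *
st()"
```

```text
t 36.75 pos [526.7 330.1 110.5] psi -43.08 tilt [0.0005 0.0008] gap 11.5 F [-1.1 -0.5 -1.3] T [-0.02  0.13 -0.02] q6 -0.38
```

Request:
{"fn": "send_rows", "kwargs": {"commands": [{"twist": [0,0,0.1047],"translation": [0,0,0.0007],"fingers": 0.0},{"twist": [0,0,0.1047],"translation": [0,0,0.0006],"fingers": 0.0},{"twist": [0,0,0.1047],"translation": [0,0,0.0006],"fingers": 0.0},{"twist": [0,0,0.1047],"translation": [0,0,0.0005],"fingers": 0.0},{"twist": [0,0,0],"translation": [0,0,0],"fingers": 0.0}]}}

```text
t: 37.38
tool_pos: [0.5269, 0.3302, 0.1083]
eef_rot: [1.734, 2.62, 0.002]
contact_force: [-0.8, 0.4, 1.0]
finger_gap: 0.0112
```

```bash
python3 -c "
from h import *
st()"
```

```text
t 37.38 pos [526.9 330.2 108.3] psi -66.99 tilt [0.0011 0.0009] gap 11.2 F [-0.8  0.4  1. ] T [ 0.03  0.09 -0.01] q6 0.04
```

Request:
{"fn": "send_rows", "kwargs": {"commands": [{"twist": [0,0,0.0873],"translation": [0,0,0.0004],"fingers": 0.0},{"twist": [0,0,0.0873],"translation": [0,0,0.0004],"fingers": 0.0},{"twist": [0,0,0],"translation": [0,0,0],"fingers": 0.0}]}}

```text
t: 37.75
tool_pos: [0.5266, 0.3301, 0.1079]
eef_rot: [-1.955, -2.459, -0.001]
contact_force: [-2.3, 0.3, 4.7]
finger_gap: 0.0109
```

```bash
python3 -c "
from h import *
st()"
```

```text
t 37.75 pos [526.6 330.1 107.9] psi -76.96 tilt [0.0002 0.0005] gap 10.9 F [-2.3  0.3  4.7] T [-0.1   0.59 -0.06] q6 0.21
```

Request:
{"fn": "send_rows", "kwargs": {"commands": [{"twist": [0,0,0],"translation": [0,0,0],"fingers": 0.05},{"twist": [0,0,0],"translation": [0,0,0],"fingers": 0.05},{"twist": [0,0,0],"translation": [0,0,0],"fingers": 0.05},{"twist": [0,0,0],"translation": [0,0,-0.04],"fingers": 0.05},{"twist": [0,0,-0.166],"translation": [0,0,-0.04],"fingers": 0.05},{"twist": [0,0,-0.166],"translation": [0,0,-0.04],"fingers": 0.05},{"twist": [0,0,-0.166],"translation": [0,0,-0.02],"fingers": 0.05},{"twist": [0,0,-0.166],"translation": [0,0,0],"fingers": 0.05},{"twist": [0,0,-0.166],"translation": [0,0,0],"fingers": 0.05},{"twist": [0,0,-0.166],"translation": [0,0,0],"fingers": 0.05}]}}

```text
t: 39.0
tool_pos: [0.5265, 0.3298, 0.2468]
eef_rot: [0.538, 3.095, -0.0]
contact_force: [-0.0, 1.2, 0.5]
finger_gap: 0.05
```

Request:
{"fn": "send_rows", "kwargs": {"commands": [{"twist": [0,0,-0.166],"translation": [0,0,0],"fingers": 0.05},{"twist": [0,0,-0.166],"translation": [0,0,0],"fingers": 0.05},{"twist": [0,0,-0.166],"translation": [0,0,0],"fingers": 0.05},{"twist": [0,0,-0.166],"translation": [0,0,0],"fingers": 0.05},{"twist": [0,0,0],"translation": [0.0227,-0.0347,0],"fingers": 0.05},{"twist": [0,0,0],"translation": [0.0227,-0.0347,0],"fingers": 0.05},{"twist": [0,0,0],"translation": [0.0227,-0.0347,0],"fingers": 0.05},{"twist": [0,0,0],"translation": [0.0227,-0.0347,0],"fingers": 0.05},{"twist": [0,0,0],"translation": [0.0227,-0.0347,0],"fingers": 0.05},{"twist": [0,0,0],"translation": [0.0227,-0.0347,0],"fingers": 0.05}]}}

```text
t: 40.25
tool_pos: [0.4607, 0.0886, 0.247]
eef_rot: [-0.492, 3.102, -0.0]
contact_force: [0.4, -0.3, 0.7]
finger_gap: 0.0499
```

```bash
cat > m3.py <<'E'
from h import *
import sys
st(); name=sys.argv[1]; p,d=snap('top',name); W=cloud('top',d)
for s in [(.5272,.3297),(.5364,.2061),(.6416,.2766)]:
    m=(np.hypot(W[...,0]-s[0],W[...,1]-s[1])<.027)&(W[...,2]>.118); q=W[m]*1000
    w,V=np.linalg.eigh(np.cov(q[:,:2].T)); print('wing',len(q),q.mean(0).round(1),np.percentile(q[:,2],90).round(1),'ang',(np.degrees(np.arctan2(V[1,1],V[0,1]))%180).round(1),cv2.minAreaRect(q[:,:2].astype(np.float32))[1:])
E
python3 m3.py top3; python3 -c "
from h import *
crop('top3',205,155,290,145,2.7)"
```

```text
t 40.25 pos [460.7  88.6 247. ] psi 18.01 tilt [ 0.0005 -0.0001] gap 49.9 F [ 0.4 -0.3  0.7] T [ 0.05 -0.01 -0.  ] q6 -1.85
wing 76 [526.  328.4 134.2] 138.6 ang 104.2 ((12.814117431640625, 35.33707046508789), 16.37238883972168)
wing 56 [534.9 210.2 135.3] 138.4 ang 110.3 ((12.257386207580566, 32.26421356201172), 18.438703536987305)
wing 78 [639.9 276.8 133.9] 138.5 ang 108.7 ((12.33632755279541, 35.29825210571289), 16.397830963134766)
```

View pics/top3_c205.png

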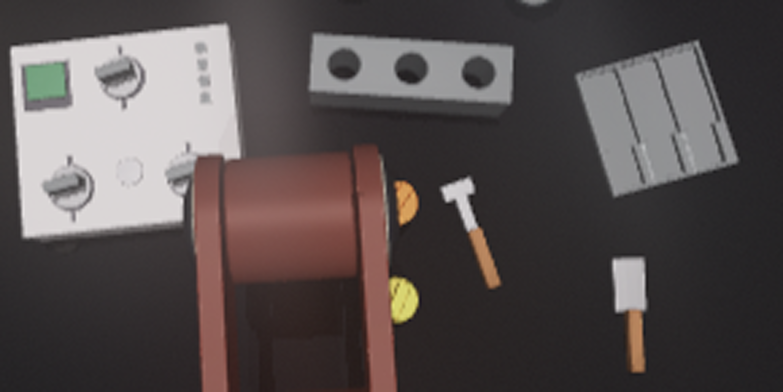

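```bash
cat > m4.py <<'E'
from h import *
import sys
def tools(name):
    im=cv2.imread(f'pics/{name}.png'); hsv=cv2.cvtColor(im,cv2.COLOR_BGR2HSV)
    wood=((hsv[...,0]<20)&(hsv[...,1]>90)&(hsv[...,2]>90)).astype(np.uint8)*255
    steel=((hsv[...,2]>140)&(hsv[...,1]<60)).astype(np.uint8)*255
    cs=cv2.findContours(wood,cv2.RETR_EXTERNAL,cv2.CHAIN_APPROX_NONE)[0]
    for c in cs:
        if not 40<cv2.contourArea(c)<400: continue
        w=P('top',c[:,0],.016)[:,:2]*1000
        if w[:,0].max()>800 or abs(w).max()>900: continue
        r=cv2.minAreaRect(w.astype(np.float32)); 
        if not(50<max(r[1])<75 and min(r[1])<22): continue
        b=cv2.boxPoints(r); e=b[1]-b[0]; f=b[2]-b[1]; ax=e if np.hypot(*e)>np.hypot(*f) else f; ax/=np.hypot(*ax); h=np.array(r[0])
        vs,us=np.nonzero(steel); s=P('top',np.c_[us,vs],.004)[:,:2]*1000; s=s[np.hypot(*(s-h).T)<110]
        # steel part: on either end
        q=(s-h)@ax; l=(s-h)@np.array([-ax[1],ax[0]]); k=abs(l)<25; q=q[k];l=l[k]; s=s[k]
        sg=np.sign(np.median(q)); ax=ax*sg; tip=np.percentile(q*sg,99)+.5
        o1=h+27*ax; o2=h+(tip-60)*ax; hd=s[(q*sg)>45].mean(0); a2=np.degrees(np.arctan2(*(hd-h)[::-1]))
        print(name,'handle',h.round(1),'size',np.round(r[1],1),'yaw',np.degrees(np.arctan2(ax[1],ax[0])).round(1),'yaw2',a2.round(1),'origin',o1.round(1),o2.round(1),'n',len(q))
tools(sys.argv[1])
if len(sys.argv)>2: # tray
    im=cv2.imread('pics/top0.png'); hsv=cv2.cvtColor(im,cv2.COLOR_BGR2HSV)
E
python3 m4.py top0; python3 m4.py top3
python3 - <<'E'
from h import *
# tray cross-check from the side camera: outer rim corners at z .014
im=cv2.imread('pics/side0.png'); hsv=cv2.cvtColor(im,cv2.COLOR_BGR2HSV)
m=((hsv[...,2]>90)&(hsv[...,1]<60)).astype(np.uint8)*255; M=np.zeros_like(m); M[283:372,380:495]=m[283:372,380:495]
c=max(cv2.findContours(M,cv2.RETR_EXTERNAL,cv2.CHAIN_APPROX_NONE)[0],key=cv2.contourArea)
print(cv2.approxPolyDP(c,4,True)[:,0].tolist()); print(P('side',cv2.approxPolyDP(c,4,True)[:,0],.014).round(4)[:,:2].tolist())
a=np.radians(13.74); ctr=np.array([.5933,-.2986])
q=[ctr+np.array([[np.cos(a),-np.sin(a)],[np.sin(a),np.cos(a)]])@np.array(v) for v in((.07,.071),(.07,-.071),(-.07,-.071),(-.07,.071))]
print(np.round(q,4).tolist(), pix('side',[[*k,.014] for k in q]).round(1).tolist())
E
```

```text
top0 handle [ 352.7 -259.1] size [14.8 62.5] yaw -0.7 yaw2 -0.6 origin [ 379.7 -259.4] [ 379.4 -259.4] n 216
top0 handle [ 445.  -102.6] size [65.6 15. ] yaw 17.3 yaw2 17.4 origin [470.8 -94.6] [472.3 -94.1] n 118
top3 handle [ 352.7 -259.1] size [14.3 62.3] yaw -1.6 yaw2 -0.6 origin [ 379.7 -259.8] [ 379.2 -259.8] n 216
top3 handle [ 445.1 -102.5] size [65.7 14.8] yaw 15.7 yaw2 17.5 origin [471.1 -95.3] [472.5 -94.9] n 117
[[423, 287], [385, 326], [454, 371], [489, 322]]
[[0.6409, -0.2149], [0.4977, -0.2578], [0.533, -0.3916], [0.6774, -0.3525]]
[[0.6444, -0.213], [0.6782, -0.3509], [0.5422, -0.3842], [0.5084, -0.2463]] [[423.5, 285.9], [488.6, 321.3], [454.2, 365.3], [385.4, 319.9]]
```

Request:
{"fn": "send_rows", "kwargs": {"commands": [{"twist": [0,0,0.0175],"translation": [0.0109,-0.0355,0],"fingers": 0.04},{"twist": [0,0,0],"translation": [0.0109,-0.0355,0],"fingers": 0.04},{"twist": [0,0,0],"translation": [0.0109,-0.0355,0],"fingers": 0.04},{"twist": [0,0,0],"translation": [0.0109,-0.0355,0],"fingers": 0.04},{"twist": [0,0,0],"translation": [0.0109,-0.0355,0],"fingers": 0.04},{"twist": [0,0,0],"translation": [0,0,0.05],"fingers": 0.04},{"twist": [0,0,0],"translation": [0,0,0.05],"fingers": 0.04},{"twist": [0,0,0],"translation": [0,0,0.05],"fingers": 0.04},{"twist": [0,0,0],"translation": [0,0,0],"fingers": 0.04},{"twist": [0,0,0],"translation": [0,0,0],"fingers": 0.04}], "newtons": 80}}

```text
t: 41.55
tool_pos: [0.4627, -0.0963, 0.099]
eef_rot: [-0.464, 3.105, -0.002]
contact_force: [1.5, 0.4, 0.4]
finger_gap: 0.04
```

```bash
python3 -c "
from h import *
to(.4638,-.0971,.009,17)
snap('side','s6')"
```

```text
t 41.55 pos [462.7 -96.3  99. ] psi 16.98 tilt [ 0.0024 -0.001 ] gap 40.0 F [1.5 0.4 0.4] T [-0.02 -0.02 -0.05] q6 -2.23
tool-frame d (mm) [-0.7 -0.9 90. ] len 90.0 twist z -0.0003
```

Request:
{"fn": "send_rows", "kwargs": {"commands": [{"twist": [0,0,0],"translation": [-0.0007,-0.0009,0.03],"fingers": 0.04},{"twist": [0,0,0],"translation": [0,0,0.03],"fingers": 0.04},{"twist": [0,0,0],"translation": [0,0,0.02],"fingers": 0.04},{"twist": [0,0,0],"translation": [0,0,0.01],"fingers": 0.04},{"twist": [0,0,0],"translation": [0,0,0],"fingers": 0.04},{"twist": [0,0,0],"translation": [0,0,0],"fingers": 0.0},{"twist": [0,0,0],"translation": [0,0,0],"fingers": 0.0},{"twist": [0,0,0],"translation": [0,0,0],"fingers": 0.0},{"twist": [0,0,0],"translation": [0,0,0],"fingers": 0.0}]}}

```text
t: 42.72
tool_pos: [0.4638, -0.0971, 0.0088]
eef_rot: [-0.463, 3.105, -0.002]
contact_force: [-0.9, 0.1, 5.8]
finger_gap: 0.0126
```

```bash
python3 -c "
from h import *
st()"
```

```text
t 42.73 pos [463.8 -97.1   8.8] psi 16.97 tilt [ 0.0027 -0.0011] gap 12.6 F [-0.9  0.1  5.8] T [0.02 0.2  0.02] q6 -2.23
```

Request:
{"fn": "send_rows", "kwargs": {"commands": [{"twist": [0,0,0],"translation": [0,0,-0.01],"fingers": 0.0},{"twist": [0,0,0],"translation": [0,0,-0.02],"fingers": 0.0},{"twist": [0,0,0],"translation": [0,0,-0.03],"fingers": 0.0},{"twist": [0,0,0],"translation": [0,0,-0.03],"fingers": 0.0},{"twist": [0,0,0],"translation": [0,0,-0.01],"fingers": 0.0},{"twist": [0,0,0],"translation": [0,0,0],"fingers": 0.0},{"twist": [0,0,0],"translation": [0,0,0],"fingers": 0.0}]}}

```text
t: 43.6
tool_pos: [0.4614, -0.0962, 0.1055]
eef_rot: [0.463, -3.105, -0.002]
contact_force: [-0.7, 0.5, -0.3]
finger_gap: 0.0127
```

```bash
python3 -c "
from h import *
st()
snap('side','s7'); c=pix('side',[[.4638,-.0971,.09]])[0].astype(int);print(c); im=cv2.imread('pics/s7.png')[c[1]-60:c[1]+50,c[0]-70:c[0]+70]; cv2.imwrite('pics/s7c.png',cv2.resize(im,None,fx=5,fy=5,interpolation=2))"
```

```text
t 43.6 pos [461.4 -96.2 105.5] psi 16.97 tilt [-0.0024  0.0009] gap 12.7 F [-0.7  0.5 -0.3] T [0.04 0.01 0.01] q6 -2.23
[325 255]
```

View pics/s7c.png

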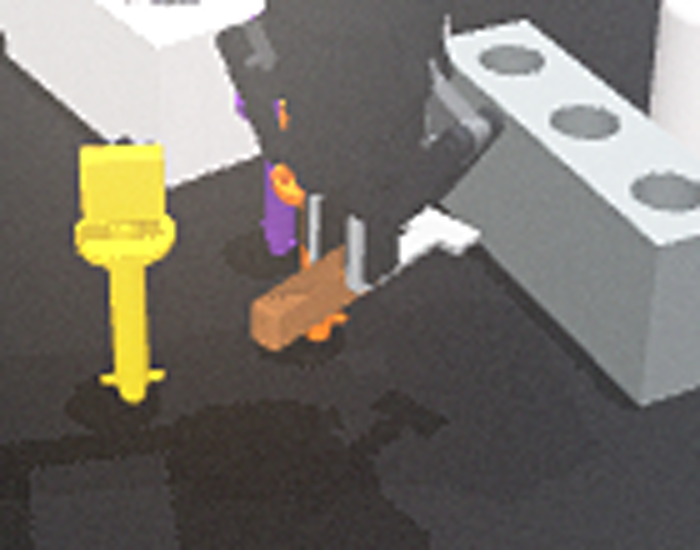

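Request:
{"fn": "send_rows", "kwargs": {"commands": [{"twist": [0,0,0.054],"translation": [0,0,0],"fingers": 0.0},{"twist": [0,0,0],"translation": [-0.0141,-0.0364,0],"fingers": 0.0},{"twist": [0,0,0],"translation": [-0.0141,-0.0364,0],"fingers": 0.0},{"twist": [0,0,0],"translation": [-0.0141,-0.0364,0],"fingers": 0.0},{"twist": [0,0,0],"translation": [-0.0141,-0.0364,0],"fingers": 0.0},{"twist": [0,0,0],"translation": [-0.0141,-0.0364,0],"fingers": 0.0},{"twist": [0,0,0],"translation": [0,0,0.03],"fingers": 0.0},{"twist": [0,0,0],"translation": [0,0,0],"fingers": 0.0},{"twist": [0,0,0],"translation": [0,0,0],"fingers": 0.0},{"twist": [0,0,0],"translation": [0,0,0],"fingers": 0.0}]}}

```text
t: 44.9
tool_pos: [0.575, -0.2563, 0.0782]
eef_rot: [-0.38, 3.117, -0.002]
contact_force: [0.5, -0.4, -0.0]
finger_gap: 0.0129
```

```bash
python3 -c "
from h import *
to(.5753,-.2566,.017,13.9)
p,d=snap('top','top4'); crop('top4',400,150,110,90,7)"
```

```text
t 44.9 pos [ 575.  -256.3   78.2] psi 13.9 tilt [ 0.0015 -0.0009] gap 12.9 F [ 0.5 -0.4 -0. ] T [ 0.03 -0.01  0.01] q6 -2.35
tool-frame d (mm) [-0.2 -0.3 61.2] len 61.2 twist z -0.0
```

View pics/top4_c400.png

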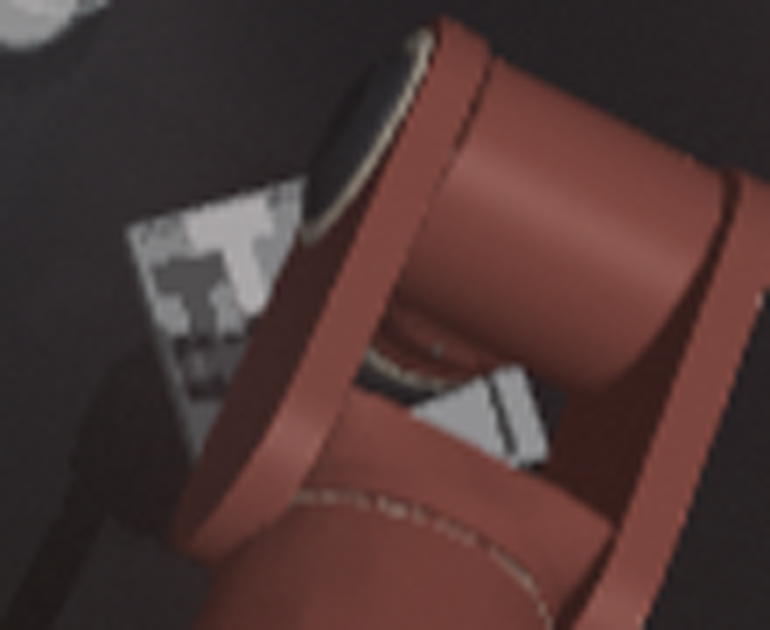

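```bash
python3 -c "
from h import *
w=P('top',[(426.4,181.4),(438.3,177.9)],.073); print(w.round(4),w.mean(0),np.hypot(*(w[0]-w[1])[:2]))
# tray corner top-left and its expectation
print(P('top',[(400+128/7,150+227/7)],.014))
"
```

```text
[[ 0.6346 -0.2244  0.073 ]
 [ 0.6437 -0.2588  0.073 ]] [ 0.63914445 -0.24159041  0.073     ] 0.035518002381223206
[[ 0.6436099  -0.21533341  0.014     ]]
```

Request:
{"fn": "send_rows", "kwargs": {"commands": [{"twist": [0,0,0],"translation": [0,0,0.03],"fingers": 0.0},{"twist": [0,0,0],"translation": [0,0,0.02],"fingers": 0.0},{"twist": [0,0,0],"translation": [0,0,0.008],"fingers": 0.0},{"twist": [0,0,0],"translation": [0,0,0],"fingers": 0.0},{"twist": [0,0,0],"translation": [0,0,0.003],"fingers": 0.0},{"twist": [0,0,0],"translation": [0,0,0],"fingers": 0.0}]}}

```text
t: 45.7
tool_pos: [0.5749, -0.2566, 0.0167]
eef_rot: [-0.379, 3.118, -0.001]
contact_force: [-0.0, -0.3, -1.0]
finger_gap: 0.0129
```

```bash
python3 -c "
from h import *
st()"
```

```text
t 45.7 pos [ 574.9 -256.6   16.7] psi 13.87 tilt [ 0.0009 -0.0005] gap 12.9 F [-0.  -0.3 -1. ] T [0.04 0.02 0.02] q6 -2.35
```

Request:
{"fn": "send_rows", "kwargs": {"commands": [{"twist": [0,0,0],"translation": [0,0,0],"fingers": 0.03},{"twist": [0,0,0],"translation": [0,0,0],"fingers": 0.03},{"twist": [0,0,0],"translation": [0,0,0],"fingers": 0.03},{"twist": [0,0,0],"translation": [0,0,-0.03],"fingers": 0.03},{"twist": [0,0,0],"translation": [0,0,-0.04],"fingers": 0.03},{"twist": [0,0,0.1283],"translation": [0,0,-0.04],"fingers": 0.04},{"twist": [0,0,0.1283],"translation": [0,0,-0.03],"fingers": 0.04}]}}

```text
t: 46.58
tool_pos: [0.575, -0.2567, 0.1584]
eef_rot: [0.029, 3.139, -0.002]
contact_force: [0.3, 0.1, -0.2]
finger_gap: 0.0398
```

Request:
{"fn": "send_rows", "kwargs": {"commands": [{"twist": [0,0,0],"translation": [0.0407,-0.0012,0],"fingers": 0.04},{"twist": [0,0,0],"translation": [0.0407,-0.0012,0],"fingers": 0.04},{"twist": [0,0,0],"translation": [0.0407,-0.0012,0],"fingers": 0.04},{"twist": [0,0,0],"translation": [0.0407,-0.0012,0],"fingers": 0.04},{"twist": [0,0,0],"translation": [0.0407,-0.0012,0],"fingers": 0.04},{"twist": [0,0,0],"translation": [0,0,0],"fingers": 0.04},{"twist": [0,0,0],"translation": [0,0,0],"fingers": 0.04},{"twist": [0,0,0],"translation": [0,0,0],"fingers": 0.04}]}}

```text
t: 47.58
tool_pos: [0.3718, -0.2595, 0.1563]
eef_rot: [0.022, 3.141, -0.0]
contact_force: [-0.1, 0.1, -0.8]
finger_gap: 0.0396
```

```bash
python3 -c "
from h import *
to(.3715,-.2595,.009,-.8)
p,d=snap('top','top5'); s,_=snap('side','s8')
im=np.hstack([cv2.resize(cv2.imread('pics/top5.png')[155:305,405:485],None,fx=3.6,fy=3.6,interpolation=2),cv2.resize(cv2.imread('pics/s8.png')[260:395,280:500],None,fx=4,fy=4,interpolation=2)[:540,:]])[:, :1170]
im=cv2.resize(im,(800,int(im.shape[0]*800/im.shape[1]))); cv2.imwrite('pics/c8.png',im)"; python3 m4.py top5
```

```text
t 47.58 pos [ 371.8 -259.5  156.3] psi -0.78 tilt [ 0.0005 -0.0002] gap 39.6 F [-0.1  0.1 -0.8] T [-0.04 -0.01  0.02] q6 -2.33
tool-frame d (mm) [4.000e-01 1.000e-01 1.473e+02] len 147.3 twist z 0.0003
top5 handle [ 556.3 -261.2] size [62.2 13.2] yaw 14.3 yaw2 14.1 origin [ 582.4 -254.5] [ 585.4 -253.8] n 400
```

View pics/c8.png

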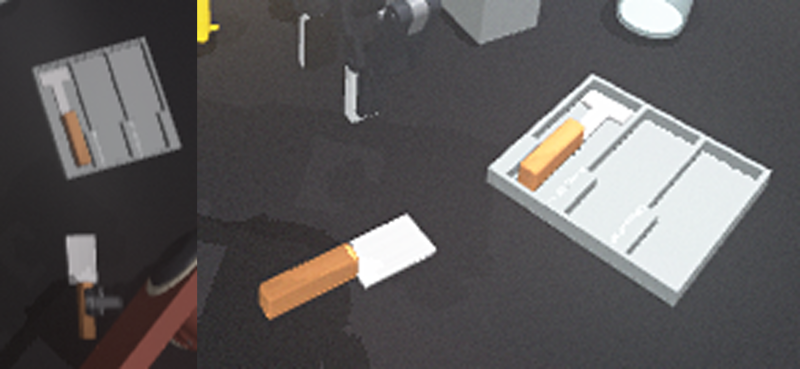

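Request:
{"fn": "send_rows", "kwargs": {"commands": [{"twist": [0,0,0],"translation": [0,0,0.045],"fingers": 0.04},{"twist": [0,0,0],"translation": [0,0,0.045],"fingers": 0.04},{"twist": [0,0,0],"translation": [0,0,0.035],"fingers": 0.04},{"twist": [0,0,0],"translation": [0,0,0.02],"fingers": 0.04},{"twist": [0,0,0],"translation": [0,0,0.002],"fingers": 0.04},{"twist": [0,0,0],"translation": [0,0,0],"fingers": 0.0},{"twist": [0,0,0],"translation": [0,0,0],"fingers": 0.0},{"twist": [0,0,0],"translation": [0,0,0],"fingers": 0.0},{"twist": [0,0,0],"translation": [0,0,0],"fingers": 0.0}]}}

```text
t: 48.8
tool_pos: [0.372, -0.2603, 0.0105]
eef_rot: [0.023, 3.139, -0.003]
contact_force: [-0.2, 1.6, 5.4]
finger_gap: 0.0124
```

Request:
{"fn": "send_rows", "kwargs": {"commands": [{"twist": [0,0,0],"translation": [0,0,-0.01],"fingers": 0.0},{"twist": [0,0,0],"translation": [0,0,-0.02],"fingers": 0.0},{"twist": [0,0,0],"translation": [0,0,-0.03],"fingers": 0.0},{"twist": [0,0,0],"translation": [0,0,-0.03],"fingers": 0.0},{"twist": [0,0,0],"translation": [0,0,-0.01],"fingers": 0.0},{"twist": [0,0,0],"translation": [0,0,0],"fingers": 0.0}]}}

```text
t: 49.55
tool_pos: [0.371, -0.2595, 0.1093]
eef_rot: [0.023, 3.141, -0.001]
contact_force: [-0.1, 0.8, -1.4]
finger_gap: 0.0122
```

```bash
python3 -c "
from h import *
to(.5975,-.3459,.017,14.1)"
```

```text
t 49.55 pos [ 371.  -259.5  109.3] psi -0.83 tilt [ 0.0007 -0.0008] gap 12.2 F [-0.1  0.8 -1.4] T [-0.01  0.02 -0.04] q6 -2.33
tool-frame d (mm) [-227.6  -83.    92.5] len 259.4 twist z -0.2606
```

Request:
{"fn": "send_rows", "kwargs": {"commands": [{"twist": [0,0,-0.13],"translation": [0,0,0],"fingers": 0.0},{"twist": [0,0,-0.13],"translation": [0,0,0],"fingers": 0.0},{"twist": [0,0,0],"translation": [-0.0331,-0.0232,0],"fingers": 0.0},{"twist": [0,0,0],"translation": [-0.0331,-0.0232,0],"fingers": 0.0},{"twist": [0,0,0],"translation": [-0.0331,-0.0232,0],"fingers": 0.0},{"twist": [0,0,0],"translation": [-0.0331,-0.0232,0],"fingers": 0.0},{"twist": [0,0,0],"translation": [-0.0331,-0.0232,0],"fingers": 0.0},{"twist": [0,0,0],"translation": [-0.0331,-0.0232,0],"fingers": 0.0},{"twist": [0,0,0],"translation": [0,0,0.03],"fingers": 0.0},{"twist": [0,0,0],"translation": [0,0,0],"fingers": 0.0}]}}

```text
t: 50.8
tool_pos: [0.5945, -0.344, 0.0731]
eef_rot: [0.384, -3.11, -0.011]
contact_force: [-0.7, -0.8, -1.0]
finger_gap: 0.0123
```

Request:
{"fn": "send_rows", "kwargs": {"commands": [{"twist": [0,0,0],"translation": [0,0,0],"fingers": 0.0},{"twist": [0,0,0],"translation": [0,0,0],"fingers": 0.0}]}}

```text
t: 51.05
tool_pos: [0.5976, -0.3465, 0.0801]
eef_rot: [-0.384, 3.117, -0.002]
contact_force: [0.2, -0.5, -0.7]
finger_gap: 0.0128
```

```bash
python3 -c "
from h import *
to(.5974,-.3459,.018,14.1)"
```

```text
t 51.05 pos [ 597.6 -346.5   80.1] psi 14.06 tilt [ 0.0012 -0.0009] gap 12.8 F [ 0.2 -0.5 -0.7] T [-0.04 -0.    0.04] q6 -2.45
tool-frame d (mm) [ 0.1  0.6 62.1] len 62.1 twist z -0.0008
```

Request:
{"fn": "send_rows", "kwargs": {"commands": [{"twist": [0,0,0],"translation": [0,0.0005,0.03],"fingers": 0.0},{"twist": [0,0,0],"translation": [0,0,0.02],"fingers": 0.0},{"twist": [0,0,0],"translation": [0,0,0.008],"fingers": 0.0},{"twist": [0,0,0],"translation": [0,0,0],"fingers": 0.0},{"twist": [0,0,0],"translation": [0,0,0.003],"fingers": 0.0},{"twist": [0,0,0],"translation": [0,0,0],"fingers": 0.0}]}}

```text
t: 51.8
tool_pos: [0.5977, -0.3459, 0.0187]
eef_rot: [-0.385, 3.117, -0.001]
contact_force: [-0.9, 0.4, -0.7]
finger_gap: 0.0125
```

```bash
python3 -c "
from h import *
st()"
```

```text
t 51.8 pos [ 597.7 -345.9   18.7] psi 14.07 tilt [ 0.0008 -0.0006] gap 12.5 F [-0.9  0.4 -0.7] T [ 0.01 -0.05 -0.07] q6 -2.45
```

Request:
{"fn": "send_rows", "kwargs": {"commands": [{"twist": [0,0,0],"translation": [0,0,0.002],"fingers": 0.0},{"twist": [0,0,0],"translation": [0,0,0],"fingers": 0.03},{"twist": [0,0,0],"translation": [0,0,0],"fingers": 0.03},{"twist": [0,0,0],"translation": [0,0,0],"fingers": 0.03},{"twist": [0,0,0],"translation": [0,0,-0.03],"fingers": 0.03},{"twist": [0,0,0],"translation": [0,0,-0.05],"fingers": 0.03},{"twist": [0,0,0],"translation": [0,0,-0.05],"fingers": 0.03},{"twist": [0,0,0],"translation": [0.04,0,-0.05],"fingers": 0.03},{"twist": [0,0,0],"translation": [0.05,0,-0.03],"fingers": 0.03},{"twist": [0,0,0],"translation": [0.05,0,0],"fingers": 0.03}]}}

```text
t: 53.05
tool_pos: [0.4626, -0.3811, 0.2295]
eef_rot: [-0.385, 3.113, -0.01]
contact_force: [0.2, -2.1, -0.4]
finger_gap: 0.0302
```

Request:
{"fn": "send_rows", "kwargs": {"commands": [{"twist": [0,0,0],"translation": [0.04,0.03,0],"fingers": 0.03},{"twist": [0,0,0],"translation": [0.02,0.05,0],"fingers": 0.03},{"twist": [0,0,0],"translation": [0,0.05,0],"fingers": 0.03},{"twist": [0,0,0],"translation": [0,0.05,0],"fingers": 0.03},{"twist": [0,0,0],"translation": [0,0,0],"fingers": 0.03}]}}

```text
t: 53.68
tool_pos: [0.3599, -0.2174, 0.2249]
eef_rot: [-0.389, 3.116, -0.001]
contact_force: [-0.0, -0.3, -0.0]
finger_gap: 0.0301
```

```bash
python3 m3.py top6; python3 m4.py top6; python3 -c "
from h import *
s,_=snap('side','s9')
a=cv2.resize(cv2.imread('pics/top6.png')[150:310,195:495],None,fx=2.6,fy=2.6,interpolation=2); cv2.imwrite('pics/c9.png',a)
cv2.imwrite('pics/c10.png',cv2.resize(s[150:390,220:500,::-1],None,fx=2.5,fy=2.5,interpolation=2))"
```

```text
t 53.67 pos [ 359.9 -217.4  224.9] psi 14.22 tilt [ 0.0012 -0.0008] gap 30.1 F [-0.  -0.3 -0. ] T [ 0.01 -0.    0.03] q6 -2.54
wing 75 [526.1 328.2 134.1] 138.9 ang 104.4 ((12.121156692504883, 35.38626480102539), 15.867037773132324)
wing 73 [535.8 206.4 134.6] 138.7 ang 107.7 ((12.259773254394531, 35.26194763183594), 17.300907135009766)
wing 78 [639.7 276.9 133.8] 138.8 ang 107.4 ((12.746976852416992, 35.284461975097656), 18.64869499206543)
top6 handle [ 556.3 -261.2] size [62.2 13.2] yaw 14.3 yaw2 14.1 origin [ 582.4 -254.5] [ 585.4 -253.8] n 400
top6 handle [ 579.9 -350.9] size [63.1 14.1] yaw 13.7 yaw2 14.9 origin [ 606.1 -344.5] [ 607.4 -344.2] n 407
```

View pics/c9.png

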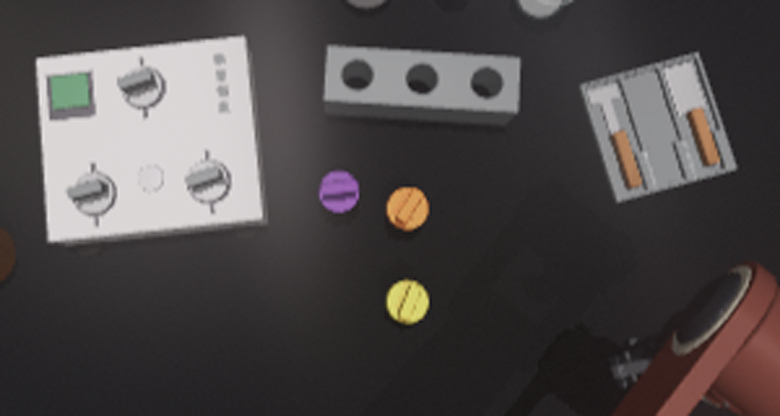

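View pics/c10.png

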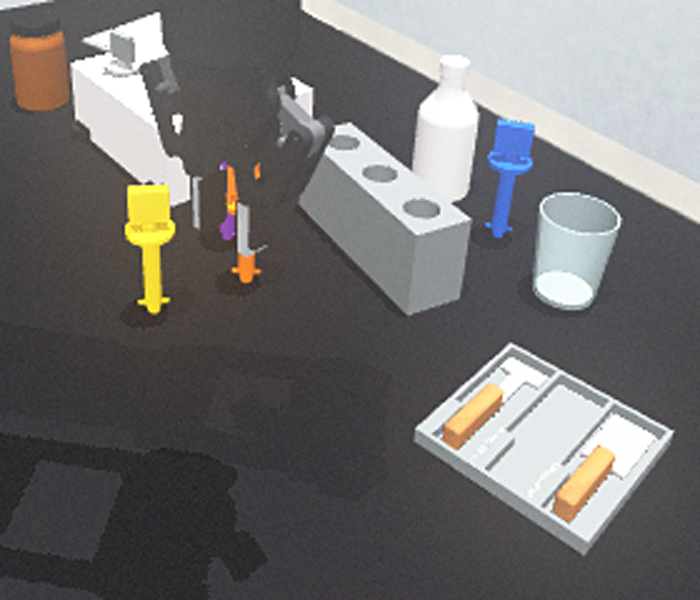

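```bash
python3 -c "
from h import *
W=cloud('side',np.load('pics/s9.npy')); T=cloud('top',np.load('pics/top6.npy'))
a=np.radians(14.1); M=np.array([[np.cos(a),-np.sin(a)],[np.sin(a),np.cos(a)]])
for n,o in(('scraper',(.5835,-.2542)),('spatula',(.6065,-.3443)),('empty',(.595,-.2992))):
    for k,c in(('side',W),('top',T)):
        l=(c[...,:2]-o)@M
        f=lambda x0,x1,h:c[(l[...,0]>x0)&(l[...,0]<x1)&(abs(l[...,1])<h)][:,2]*1000
        print(n,k,'handle rear',np.median(f(-.05,-.03,.005)).round(1),'handle front',np.median(f(-.02,0,.005)).round(1),'head',np.median(f(.044,.056,.012)).round(1))
"
```

```text
scraper side handle rear 24.9 handle front 24.7 head 8.6
scraper top handle rear 23.4 handle front 24.4 head 8.4
spatula side handle rear 24.5 handle front 24.7 head 8.8
spatula top handle rear 24.3 handle front 23.6 head 7.6
empty side handle rear 4.6 handle front 4.6 head 4.6
empty top handle rear 3.8 handle front 4.3 head 4.5
```

Both tools lie flat: the handle tops are at 24 mm and the heads at 8 mm, as they should be. Handing in.

```bash
python3 -c "
from h import *
print(robot.finish_job())"
```

```text
the job is handed in; nothing more can be done
None
```

The job is handed in at about 54 s on the robot's clock. All three lock screws are home in the balance, and both tools found on the bench lie flat in the tray; no verdict came back.

- **Screws 1 and 2:** each was felt into its slots at about 81.5 mm and turned about 77° clockwise. They ended about 86 mm below the well's mouth.
- **Screw 3:** it first stood on top of the thread at about 76 mm. I turned it slowly until it dropped, felt the slot bottom at about 81.5 mm, and ran it home to about 86 mm.
- **Screw check:** the last pictures show all three wing tops level at about 138.8 mm. The flanges look seated.
- **Tools:** the scraper is in bay 0 and the spatula in bay 2, both at about 14° to match the tray. Measured heights show both flat on the floor: handle tops about 24 mm, heads about 8 mm. The camera masks found no fork, so I took it as absent.
- **Bystanders and look-alikes:** the robot did not touch them, and those in the last pictures look undisturbed.

**Disagreements:**
- **Screw 3's turn:** it measures 79–80° by camera but about 81.6° by the gripper. That is slightly more than the other two and just short of the 83° stop.
- **Screw 3's drop:** it dropped into the slots near the edge of the expected 8° window, and I did not find out why.

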